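# Make the tool cart ready to roll

### The arm

A 6-joint arm with a two-finger parallel gripper is mounted at the origin on a cart in front of the work surface, level with it; the furniture and walls round the work are solid. World frame = base frame: x ahead of the robot, y to its left, z up, the work surface at z = 0. Lengths are in mm, angles in degrees, forces in N, time in s.
With the tool pointing down it reaches from about 350 to 850 mm from the base axis. Payload 8.1 kg.
Tool frame: the origin (TCP) lies between the finger pads; the fingertips stand 17 mm ahead of it and the grasp point (between the pads) lies 2 mm behind it; z points along the fingers, y is the line along which they close (so a half turn about z gives the same grasp; the last joint's range is limited). The gripper opens to 85 mm and grips with 20 to 120 N. Pads are 22 mm wide; open, the fingers measure 114 mm over their backs; the gripper's body (76 mm by 85 mm) begins 54 mm behind the grasp point. The pads swing forward as they close: fully open they stand 13 mm farther back than shut.
Start: joints at [-78.862, 7.471, 85.268, -0, 87.261, -4.893], TCP at [165.718, -576.665, 248.292] pointing down, gripper open.
Joint ranges: [-169.43, 169.43], [-51.17, 129.36], [1.28, 143.12], [-76.62, 256.62], [0, 156.53], [-152.29, 152.29]. Speed limits (degrees/s): [136.94, 136.94, 159.86, 180, 180, 180].

### API

Orientations are given as [roll, pitch, yaw] about the fixed x, y, z axes, in that order (R = Rz(yaw) Ry(pitch) Rx(roll)).
In Python, from bench import sense, snapshot, hand_in, trace, place_of gives the robot as it stands.
- The arm moves only by the shell command python3 -m handwheel 'ROWS' [FORCE]. ROWS is JSON, a list of rows, each a list of 7 numbers: the opening, from -1 (shut) to 1 (fully open), then the shift along the tool's x, y, z in cm, then the turn, a rotation vector about the tool's x, y, z in rad. A call has 1 to 12 rows; each row shifts and turns the commanded pose from where the row before left it, along the tool's axes as they then stand; what a row does not reach is not made up. A row lasts 1/12 s, in which the tool goes at most 41.7 mm and 7.16 degrees, less where a joint would pass 70% of its speed; a pose out of reach is approached as far as the arm can. A call with a gripper value outside its range is refused whole. The fingers move at their own pace and stop on an object; FORCE is the grip in N (left out, the last holds). Time passes only in rows, so rows that do not move let the fingers close. It gives the time, the measured TCP pose, the force, the opening and the grip force at its end, in the units of the state.
- sense(): the state, without advancing time (a new reading comes with each control period).
- snapshot(name): name is "side" or "top" or "wrist"; returns a dict with "image" (420x560x3 uint8, red, green, blue), "intrinsics" (3x3 intrinsics, pixels), "k1" (the pictures are not rectified: a ray, as slopes to the right and down, at radius r is drawn at 1 + k1 r^2 times it, then the intrinsics apply), "R" (3x3) and "t" (3): a world point X has camera coordinates R X + t. Camera axes: x right, y down, z forward; pixel columns grow to the right and rows downward; lengths in mm; the calibration is good to about 2 mm. A picture is of the moment at which its call begins. There is no depth.
- hand_in(): hands the job in; it is judged then, once.
Trained networks look in a picture, given as the dict that the camera call returned (one of the last four; its "shot" number tells which), for a name from the list of things; names that differ only in an ending like _2 or _b are one class to them, and where a whole thing is asked for, a point or a joint stands for the part that bears it (a point fixed in the world has none). Each returns a list of dicts, best first, with "conf" (0 to 1); they miss things now and then, are a little off and sometimes report something else, mostly with a low value. They report only what shows in the picture. A call takes as long as a camera call.
- trace(picture, query): "pixels" (420x560 bool, what is visible of it).
- place_of(picture, query): "location" ([x, y, z] in mm, in world coordinates, good to about 4 mm: a listed point, or the origin of a listed thing).
The state is a dict: "time": time; "joint_pos": joint angles; "qd": joint speeds; "joint_efforts": joint torques, N m; "tool_pos": TCP position; "tcp_rot": TCP orientation; "ft_force": force on the tool from outside, world axes, zero at the start; "wrist_torque": the same for the moment, N m; "finger_gap": finger opening in mm; "grip_force": force on a finger pad.
Only numpy, scipy, OpenCV 4.12 (cv2) and the standard library are available. Lean on these libraries where they do the work, as an engineer would, in place of code of your own. Each camera call takes 0.05 s, during which the arm holds its last target. There are 200 camera calls.

### The job

Get this cart ready to be wheeled to the mill. Move every collet chuck from the wooden block into the rack, shank down and fully home in a socket that fits its shank; then swing the keeper bar fully shut over them and lock it by dropping the lock pin all the way down through the bar's eye into the catch post. Hang the parts pail by its bail on both prongs of the double hook so that it hangs still, and leave the other things on the cart where they are.

Things in the scene. Friction and masses are not known exactly. Their poses are not given: they have to be found in the camera images.
- big_1: big collet chuck, steel: round shank 16 mm wide, 50 mm long with a 4 mm taper at its foot, then a dark round head 26 mm wide and 36 mm tall. Origin on the axis at the shoulder (underside of the head), z up, shank down to z = -50 mm. Stands in a hole of the wooden block with its shoulder on the wood; may be absent.
- big_2: big collet chuck, steel: round shank 16 mm wide, 50 mm long with a 4 mm taper at its foot, then a dark round head 26 mm wide and 36 mm tall. Origin on the axis at the shoulder (underside of the head), z up, shank down to z = -50 mm. Stands in a hole of the wooden block with its shoulder on the wood; may be absent.
- big_3: big collet chuck, steel: round shank 16 mm wide, 50 mm long with a 4 mm taper at its foot, then a dark round head 26 mm wide and 36 mm tall. Origin on the axis at the shoulder (underside of the head), z up, shank down to z = -50 mm. Stands in a hole of the wooden block with its shoulder on the wood; may be absent.
- small_1: small collet chuck, steel: round shank 10 mm wide, 50 mm long with a 4 mm taper at its foot, then a dark round head 20 mm wide and 36 mm tall. Origin on the axis at the shoulder (underside of the head), z up, shank down to z = -50 mm. Stands in a hole of the wooden block with its shoulder on the wood; may be absent.
- small_2: small collet chuck, steel: round shank 10 mm wide, 50 mm long with a 4 mm taper at its foot, then a dark round head 20 mm wide and 36 mm tall. Origin on the axis at the shoulder (underside of the head), z up, shank down to z = -50 mm. Stands in a hole of the wooden block with its shoulder on the wood; may be absent.
- lock_pin: steel drop pin: round shank 8 mm wide, 45 mm long, its last 6 mm tapering to 4 mm; a collar 16 mm wide, 4 mm thick; a round knurled knob 20 mm wide from 4 to 28 mm above the collar's underside. Origin on the axis at the collar's underside; z up through the knob. Stands in a corner hole of the wooden block.
- wood_block: wooden block 112 x 136 x 55 mm (x, y, z) with 2 rows of 3 holes (rows 54 mm apart in x, 43 mm pitch in y) in which chucks and pin stand; fixed. Origin under its centre.
- rack: grey rack, fixed: base 266 x 76 mm, on it a block with five sockets in a row along the rack's x axis (y = 0), mouths 63 mm up; a pivot post at x = -118 mm that carries the keeper bar and a steel catch post (24 x 34 mm, top 103 mm up, with a 10 mm hole 45 mm deep) at x = +106 mm. Origin under the middle socket.
- socket_1 (a point): centre of the mouth of rack socket 1 (1 to 5 stand 35 mm apart from the pivot end to the catch end): round hole 18 mm wide, 53 mm deep, for the 16 mm shanks. A chuck fully home has its shoulder (origin) at this point.
- socket_2 (a point): centre of the mouth of rack socket 2 (1 to 5 stand 35 mm apart from the pivot end to the catch end): round hole 12 mm wide, 53 mm deep, for the 10 mm shanks. A chuck fully home has its shoulder (origin) at this point.
- socket_3 (a point): centre of the mouth of rack socket 3 (1 to 5 stand 35 mm apart from the pivot end to the catch end): round hole 18 mm wide, 53 mm deep, for the 16 mm shanks. A chuck fully home has its shoulder (origin) at this point.
- socket_4 (a point): centre of the mouth of rack socket 4 (1 to 5 stand 35 mm apart from the pivot end to the catch end): round hole 12 mm wide, 53 mm deep, for the 10 mm shanks. A chuck fully home has its shoulder (origin) at this point.
- socket_5 (a point): centre of the mouth of rack socket 5 (1 to 5 stand 35 mm apart from the pivot end to the catch end): round hole 18 mm wide, 53 mm deep, for the 16 mm shanks. A chuck fully home has its shoulder (origin) at this point.
- keeper_bar (a joint): angle of the keeper bar, a flat bar 18 mm wide, 8 mm thick on the rack's pivot post, underside 105 mm up (6 mm over chucks that are home). 0 = shut against its stop: bar over the sockets, eye over the catch post's hole; grows as it swings out, counter-clockwise from above, to 1.75. Moves easily (0.4 N at the knob), stays where it is left.
- bar_knob (a point): middle of the upright round black knob on the keeper bar, 18 mm in diameter; it stands from 117 to 143 mm over the cart (bar's top 113 mm), 172 mm from the pivot
- bar_eye (a point): centre of the eye in the bar's free end, at the bar's top face, 224 mm from the pivot: a 10 mm hole through the 8 mm bar. A pin fully home has its origin here.
- pail: small steel parts pail, 68 mm wide at the bottom, 80 mm at the rim, 58 mm tall, with slot nuts in it (0.15 to 0.31 kg) and a stiff fixed bail in its y-z plane. Origin under its centre.
- bail (a point): middle of the bail's top, 113 mm above the pail's underside: a wooden grip 12 mm thick and 34 mm long along the pail's y axis, beyond it bare 5 mm wire, straight out to 39 mm either side
- hook_stand: steel stand with a double hook, fixed. Origin on the cart under the hook, 200 mm tall, cross plate with its front at x = +21 mm; from it two prongs 6 mm thick point to -x at y = -29 and +29 mm: level (top 190 mm up) out to x = -50 mm, then turned up to a tip at x = -60 mm, 203 mm up. The hung bail rests on the level part, its centre 192 mm up, best at x = -22 mm, y = 0.
- oiler: squeeze oiler 57 mm wide, 151 mm tall; a bystander, to be left where it is. Origin under its centre.
- stone: oil stone in a yellow holder, 32 x 100 x 23 mm; a bystander, to be left where it is. Origin under its centre.
- insert_box_1: small insert box 32 x 55 x 23 mm; a bystander, to be left where it is. Origin under its centre.
- block_1: steel set-up block 51 x 76 x 26 mm; a bystander, to be left where it is. Origin under its centre.
- calipers: calipers, 61 x 230 x 13 mm; a bystander, to be left where it is. Origin under its centre.

How it is judged:
By the outcome, as a careful person would: the job done as asked, in the order asked, and still so for the second after the job is handed in, with the robot touching nothing.
Of big_1, big_2, big_3, small_1, small_2 only 3 to 5 are there at a start; the rules pass over those that are not, and their reading is None.
At some moment in a run one of pail may be knocked a few centimetres aside while the robot is not near it.
It also fails if it takes over 210 s, if anything falls off the work surface, if the arm or the gripper's body presses on something with over 40 N, if the wrist force passes 120 N, or if a joint passes its speed limit or range.

## Working session

There is one attempt and no reset: what is moved stays moved. The work goes in short steps, Python scripts to look and compute and a shell command to move; the robot and the scene stay as the last step left them, time stands still between calls to the robot, and variables do not carry over. Pictures are saved under pics/ and viewed, at most 14 in all, crops included, and the job is handed in when it is done.

```bash
ls; mkdir -p pics; python3 - <<'E'
from bench import sense,snapshot,place_of
import cv2
s=sense();print(s)
for n in ["side","top"]:
    p=snapshot(n);cv2.imwrite(f"pics/{n}0.png",p["image"][:,:,::-1])
    print(n,p["t"],p["k1"])
    for q in ["big_1","small_1","lock_pin","wood_block","rack","socket_1","socket_5","bar_knob","bar_eye","pail","bail","hook_stand","keeper_bar","oiler","stone","insert_box_1","block_1","calipers"]:
        try:
            print(q,[(round(d["conf"],2),[round(float(v)) for v in d["location"]]) for d in place_of(p,q)])
        except Exception as e: print(q,e)
print(sense()["time"])
E
```

```text
pics
{'time': 0.0, 'joint_pos': array([-7.88613239e+01,  7.51401069e+00,  8.53293248e+01,  2.89683501e-04,
        8.72591582e+01, -4.89569657e+00]), 'qd': array([ 0.04887438,  0.02376643, -0.01192027, -0.04118712, -0.08670188,
        0.06579953]), 'joint_efforts': array([ 6.48841160e-05, -5.69385087e+01, -5.00557208e+01,  2.27654499e-05,
        1.45245643e-02,  4.51850440e-06]), 'tool_pos': array([ 165.62769951, -576.16440179,  247.25538115]), 'tcp_rot': array([-1.79897905e+02, -9.03529342e-03,  1.60343505e+01]), 'ft_force': array([-0.33492456,  0.48597015,  0.0009632 ]), 'wrist_torque': array([0.0047838 , 0.05834916, 0.01448994]), 'grip_force': 0.0, 'finger_gap': 85.42270954100576}
side [-529.5027618   110.87419214  981.84757328] -0.16944597281601367
big_1 [(0.79, [435, -84, 53]), (0.51, [494, -50, 54])]
small_1 [(0.49, [502, -12, 54]), (0.23, [364, 60, 4])]
lock_pin [(0.61, [488, -96, 55])]
wood_block [(0.81, [469, -44, 2])]
rack [(0.87, [527, 176, 2]), (0.2, [452, 174, 64])]
socket_1 [(0.95, [491, 176, 61]), (0.87, [524, 174, 61]), (0.84, [590, 173, 64]), (0.8, [562, 176, 60]),
[... 1259 characters left out ...]
[684, -66, 1])]
socket_5 [(0.98, [563, 182, 64]), (0.97, [523, 177, 58]), (0.89, [493, 176, 60]), (0.74, [451, 174, 62]), (0.73, [595, 178, 63]), (0.5, [684, -66, 1])]
bar_knob [(0.89, [396, 345, 130])]
bar_eye [(0.72, [390, 400, 111])]
pail [(0.66, [563, 68, 1])]
bail []
hook_stand [(0.93, [684, -64, 1]), (0.56, [486, -93, 58])]
keeper_bar it knows: bail, bar_eye, bar_knob, big, block, calipers, hook_stand, insert_box, lock_pin, oiler, pail, rack, small, socket, stone, wood_block
oiler [(0.61, [704, 112, 1]), (0.32, [546, 285, -3])]
stone [(0.61, [548, 285, -2]), (0.28, [396, 347, 127])]
insert_box_1 [(0.67, [634, 282, 3])]
block_1 [(0.9, [587, -128, 1])]
calipers [(0.71, [366, 65, 2])]
1.8
```

View pics/top0.png

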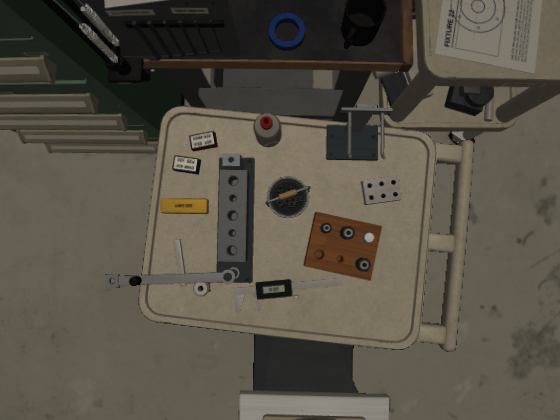

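View pics/side0.png

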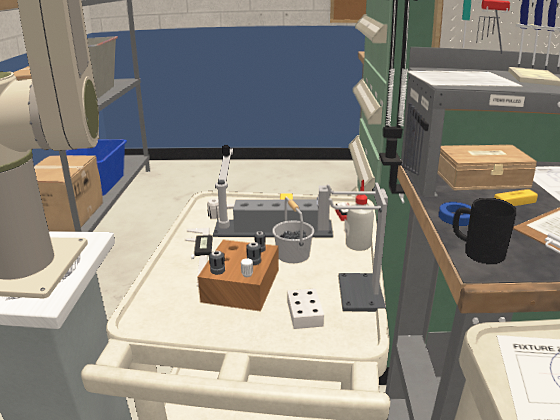

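```bash
cat > h.py <<'E'
import sys,numpy as np,cv2
from scipy.spatial.transform import Rotation as Ro
from bench import sense,snapshot,trace,place_of
def plan(x,y,z,yaw,n=None,p0=None,yaw0=None):
    "constant row (cm, rad) repeated n times to get to x,y,z,yaw (pointing down)"
    s=sense();p=np.array(p0 if p0 is not None else s["tool_pos"]);y0=s["tcp_rot"][2] if yaw0 is None else yaw0
    d=np.array([x,y,z])-p;dy=(yaw-y0+180)%360-180
    n=n or int(max(np.ceil(np.linalg.norm(d)/34),np.ceil(abs(dy)/6.6),1));w=np.radians(dy)/n;a0=np.radians(y0)
    e=d[0]+1j*d[1]; S=sum(np.exp(1j*(a0+k*w)) for k in range(n))
    q=e/S   # x_t=e^{ia}; y_t=-i e^{ia}
    print(f"n={n} row: dx={q.real/10:.3f} dy={-q.imag/10:.3f} dz={-d[2]/10/n:.3f} rz={-w:.4f}  | j6 end ~{np.degrees(np.arctan2(y,x))+90-yaw:.0f}")
def st():
    s=sense();print("t%.1f"%s["time"],np.round(s["tool_pos"],1),np.round(s["tcp_rot"],2),"F",np.round(s["ft_force"],1),"gap %.1f grip %.1f"%(s["finger_gap"],s["grip_force"]),"j",np.round(s["joint_pos"]))
def px2ray(p,uv):
    K=np.array(p["intrinsics"]);m=(np.array(uv,float)-K[:2,2])/[K[0,0],K[1,1]]
    u=m.copy()
    for _ in range(20): u=m/(1+p["k1"]*(u@u))
    R=np.array(p["R"]);return -R.T@p["t"],R.T@np.r_[u,1]
def at_z(p,uv,z):
    c,d=px2ray(p,uv);return c+d*(z-c[2])/d[2]
def proj(p,X):
    c=np.array(p["R"])@X+p["t"];u=c[:2]/c[2];u=u*(1+p["k1"]*(u@u));K=np.array(p["intrinsics"]);return u*[K[0,0],K[1,1]]+K[:2,2]
def mask_c(m):
    v,u=np.nonzero(m);return np.array([(u.min()+u.max())/2,(v.min()+v.max())/2]),len(u)
if __name__=="__main__":
    a=[float(v) for v in sys.argv[1:]];st()
    if a: plan(*a[:4],n=int(a[4]) if len(a)>4 else None)
E
python3 h.py 440 -45 300 90
```

```text
t1.8 [ 165.7 -576.6  248.3] [-180.     -0.     16.03] F [-0.2 -0.4 -0.7] gap 85.5 grip 0.0 j [-79.   7.  85.   0.  87.  -5.]
n=18 row: dx=3.490 dy=-0.726 dz=-0.287 rz=-0.0717  | j6 end ~-6
```

```bash
python3 -m handwheel '[[1,3.49,-0.726,-0.287,0,0,-0.0717],[1,3.49,-0.726,-0.287,0,0,-0.0717],[1,3.49,-0.726,-0.287,0,0,-0.0717],[1,3.49,-0.726,-0.287,0,0,-0.0717],[1,3.49,-0.726,-0.287,0,0,-0.0717],[1,3.49,-0.726,-0.287,0,0,-0.0717],[1,3.49,-0.726,-0.287,0,0,-0.0717],[1,3.49,-0.726,-0.287,0,0,-0.0717],[1,3.49,-0.726,-0.287,0,0,-0.0717]]'; python3 -m handwheel '[[1,3.49,-0.726,-0.287,0,0,-0.0717],[1,3.49,-0.726,-0.287,0,0,-0.0717],[1,3.49,-0.726,-0.287,0,0,-0.0717],[1,3.49,-0.726,-0.287,0,0,-0.0717],[1,3.49,-0.726,-0.287,0,0,-0.0717],[1,3.49,-0.726,-0.287,0,0,-0.0717],[1,3.49,-0.726,-0.287,0,0,-0.0717],[1,3.49,-0.726,-0.287,0,0,-0.0717],[1,3.49,-0.726,-0.287,0,0,-0.0717],[1,0,0,0,0,0,0],[1,0,0,0,0,0,0]]'
python3 - <<'E'
from h import *
st()
p=snapshot("wrist");cv2.imwrite("pics/w1.png",p["image"][:,:,::-1])
print(-np.array(p["R"]).T@p["t"],np.round(p["R"],3).tolist())
for q in ["big_1","small_1","lock_pin","wood_block"]:
    for d in place_of(p,q): print(q,round(d["conf"],2),np.round(d["location"],1),np.round(proj(p,d["location"])))
    for d in trace(p,q): c,n=mask_c(d["pixels"]);print("  tr",round(d["conf"],2),c,n)
E
```

```text
time: 2.55
tool_pos: [392.7, -355.3, 274.3]
tcp_rot: [180.0, -0.0, 53.2]
ft_force: [1.1, 0.3, -0.1]
finger_gap: 85.2
grip_force: 0.0
time: 3.47
tool_pos: [440.2, -43.5, 300.6]
tcp_rot: [179.9, 0.0, 90.2]
ft_force: [-0.2, -0.4, -0.4]
finger_gap: 85.3
grip_force: 0.0
t3.5 [440.2 -43.5 300.6] [1.7992e+02 2.0000e-02 9.0190e+01] F [-0.2 -0.4 -0.4] gap 85.3 grip 0.0 j [-12. -19. 104.  -0.  94. -12.]
[439.73880213  29.29491929 426.90033976] [[1.0, 0.003, 0.002], [0.002, -0.956, 0.292], [0.003, -0.292, -0.956]]
big_1 0.76 [493.6 -54.2  60.1] [327. 176.]
big_1 0.61 [434.9 -85.7  53.9] [271. 203.]
  tr 0.89 [270. 209.] 721
  tr 0.67 [331.5 179. ] 729
small_1 0.86 [501.5 -10.7  59.6] [337. 133.]
  tr 0.93 [342. 137.] 499
lock_pin 0.81 [486.2 -93.9  53.3] [318. 210.]
  tr 0.84 [321.5 217. ] 418
wood_block 0.92 [469.5 -47.9   0.5] [300. 159.]
wood_block 0.38 [492.8 -55.1  58.3] [326. 176.]
  tr 0.63 [306.  165.5] 11729
```

View pics/w1.png

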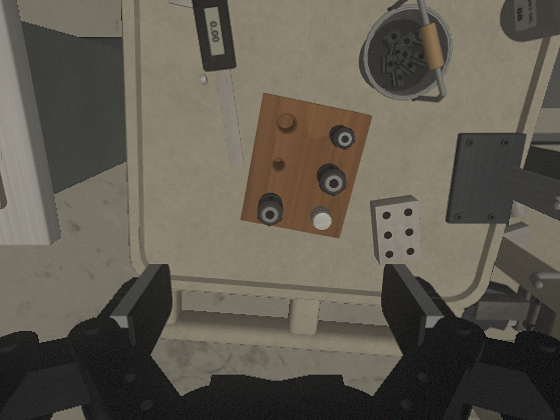

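```bash
cat > fit.py <<'E'
from h import *
from scipy.optimize import least_squares
loc=np.array([[r*27,c*43] for r in(-1,1) for c in(-1,0,1)],float)
def rot(a): return np.array([[np.cos(a),-np.sin(a)],[np.sin(a),np.cos(a)]])
obs={5:[(502,-12),(498,-10),(501.5,-10.7)],4:[(494,-50),(498,-54),(493.6,-54.2)],3:[(488,-96),(487,-94),(486.2,-93.9)],0:[(435,-84),(432,-86),(434.9,-85.7)]}
f=lambda v:np.concatenate([(rot(v[2])@loc[k]+v[:2]-o) for k in obs for o in obs[k]])
r=least_squares(f,[469,-45,-.15]);v=r.x
print(v,np.degrees(v[2]),np.round(r.fun,1));H=(loc@rot(v[2]).T+v[:2]);print(np.round(H,1))
p=snapshot("wrist");im=p["image"][:,:,::-1].copy()
im=cv2.resize(im[70:270,220:420],(800,800),interpolation=cv2.INTER_CUBIC)[:600*800//800]
g=lambda X:tuple(int(t) for t in (proj(p,X)-[220,70]+.5)*4)
im=cv2.resize(p["image"][80:250,230:400,::-1],None,fx=3.5,fy=3.5,interpolation=cv2.INTER_CUBIC)
g=lambda X:tuple(int(t) for t in (proj(p,X)-[230,80]+.5)*3.5)
for k,rad,z in((5,10,91),(4,13,91),(0,13,91),(3,10,83),(1,6,55),(2,9,55)):
    for t in np.linspace(0,2*np.pi,40): cv2.circle(im,g(np.array([H[k][0]+rad*np.cos(t),H[k][1]+rad*np.sin(t),z])),0,(0,255,0),-1)
    cv2.circle(im,g(np.r_[H[k],z]),2,(0,0,255),-1)
for c in((-56,-68),(56,-68),(56,68),(-56,68)): cv2.circle(im,g(np.r_[rot(v[2])@c+v[:2],55]),3,(255,255,0),-1)
cv2.imwrite("pics/w2.png",im)
E
python3 fit.py
```

```text
[ 4.67678330e+02 -4.80123642e+01 -1.68576693e-01] -9.658733033385396 [-0.5  1.8  3.5 -0.2  0.   0.5  0.3 -2.5 -3.7  1.5  0.7  1.7 -0.9  1.1
  0.1 -0.9  0.9 -1.  -1.2 -1.9  1.8  0.1 -1.1 -0.2]
[[433.8 -85.9]
 [441.1 -43.5]
 [448.3  -1.1]
 [487.1 -94.9]
 [494.3 -52.5]
 [501.5 -10.2]]
```

View pics/w2.png

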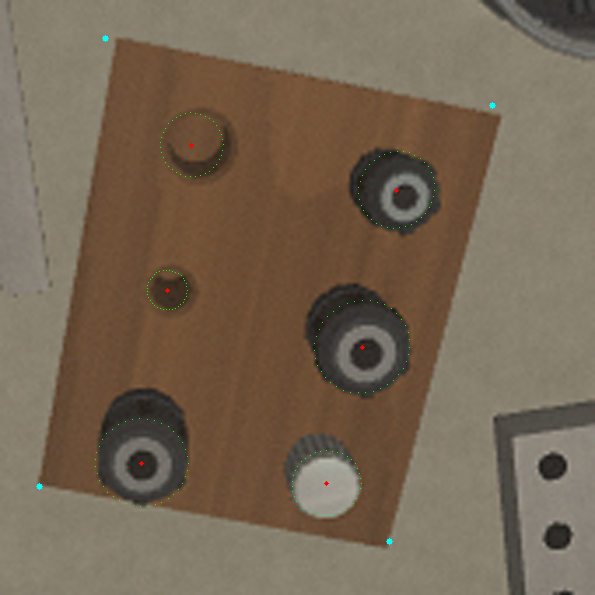

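```bash
python3 - <<'E'
from h import *
from scipy.optimize import least_squares
p=snapshot("wrist")
L=np.array([[27,43,91],[27,0,91],[-27,-43,91],[27,-43,83],[-27,0,55],[-27,43,55],[-56,68,55],[56,68,55],[-56,-68,55],[56,-68,55]],float)
P=np.array([[403,196],[366,353],[143,465],[327,487],[172,291],[200,147],[116,38],[500,116],[39,486],[390,547]])/3.5+[230,80]-.5
def W(v,l):
    c,s=np.cos(v[2]),np.sin(v[2]);return np.array([c*l[0]-s*l[1]+v[0],s*l[0]+c*l[1]+v[1],l[2]])
r=least_squares(lambda v:np.concatenate([proj(p,W(v,l))-q for l,q in zip(L,P)]),[468,-48,-.17])
print(r.x,np.degrees(r.x[2]),np.round(r.fun,1));
for l in L[:6]: print(l,np.round(W(r.x,l),1))
st()
W0=W(r.x,L[2]);plan(W0[0],W0[1],180,180-11)
plan(W0[0],W0[1],180,-11)
E
```

```text
[ 4.68932120e+02 -4.88659118e+01 -1.88598839e-01] -10.80591749894074 [ 0.2  0.2  0.  -0.1  0.2 -0.2  0.1  0.3 -0.1  0.2 -0.2  0.1 -0.1  0.2
  0.1 -0.5  0.3 -0.2 -0.6  0. ]
[27. 43. 91.] [503.5 -11.7  91. ]
[27.  0. 91.] [495.5 -53.9  91. ]
[-27. -43.  91.] [434.3 -86.   91. ]
[ 27. -43.  83.] [487.4 -96.2  83. ]
[-27.   0.  55.] [442.4 -43.8  55. ]
[-27.  43.  55.] [450.5  -1.6  55. ]
t4.0 [440.  -45.6 299.8] [-179.99   -0.     89.92] F [-0.1  0.6 -0.4] gap 85.5 grip 0.0 j [-13. -18. 104.  -0.  94. -12.]
n=12 row: dx=-0.265 dy=-0.257 dz=0.999 rz=-0.1150  | j6 end ~-90
n=16 row: dx=-0.225 dy=0.185 dz=0.749 rz=0.1101  | j6 end ~90
```

```bash
python3 -m handwheel '[[1,-0.265,-0.257,1.0,0,0,-0.115],[1,-0.265,-0.257,1.0,0,0,-0.115],[1,-0.265,-0.257,1.0,0,0,-0.115],[1,-0.265,-0.257,1.0,0,0,-0.115],[1,-0.265,-0.257,1.0,0,0,-0.115],[1,-0.265,-0.257,1.0,0,0,-0.115],[1,-0.265,-0.257,1.0,0,0,-0.115],[1,-0.265,-0.257,1.0,0,0,-0.115],[1,-0.265,-0.257,1.0,0,0,-0.115],[1,-0.265,-0.257,1.0,0,0,-0.115],[1,-0.265,-0.257,1.0,0,0,-0.115],[1,-0.265,-0.257,1.0,0,0,-0.115]]'; python3 -m handwheel '[[1,0,0,0,0,0,0],[1,0,0,0,0,0,0],[1,0,0,0,0,0,0]]' >/dev/null; python3 h.py 434.3 -86 76 169.2
python3 - <<'E'
from h import *
p=snapshot("wrist");cv2.imwrite("pics/w3.png",p["image"][:,:,::-1])
for z in(91,55):print(proj(p,np.array([434.3,-86,z])))
E
```

```text
time: 5.02
tool_pos: [434.4, -86.0, 179.4]
tcp_rot: [-180.0, -0.0, 169.3]
ft_force: [-0.4, 0.7, -0.8]
finger_gap: 85.6
grip_force: 0.0
t5.3 [434.6 -85.6 180.5] [1.8000e+02 2.0000e-02 1.6881e+02] F [ 0.8  0.6 -0. ] gap 85.3 grip 0.0 j [-18. -15. 114.   0.  81. -97.]
n=4 row: dx=0.006 dy=-0.010 dz=2.613 rz=-0.0017  | j6 end ~-90
[278.0596658  213.24054607]
[277.8555643  197.31901265]
```

View pics/w3.png

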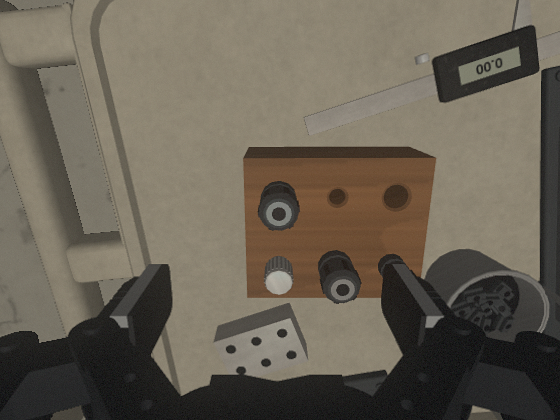

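```bash
python3 -m handwheel '[[1,0,0,2.6,0,0,0],[1,0,0,2.6,0,0,0],[1,0,0,2.6,0,0,0],[1,0,0,2.2,0,0,0],[1,0,0,0.4,0,0,0],[1,0,0,0,0,0,0],[-1,0,0,0,0,0,0],[-1,0,0,0,0,0,0],[-1,0,0,0,0,0,0],[-1,0,0,0,0,0,0],[-1,0,0,0,0,0,0],[-1,0,0,0,0,0,0]]' 60;  python3 -m handwheel '[[-1,0,0,0,0,0,0],[-1,0,0,0,0,0,0],[-1,0,0,0,0,0,0],[-1,0,0,0,0,0,0]]'; python3 h.py 434.3 -86 190 169.2
```

```text
time: 6.32
tool_pos: [435.2, -85.7, 77.1]
tcp_rot: [180.0, 0.1, 169.0]
ft_force: [-0.5, 2.1, 5.3]
finger_gap: 24.6
grip_force: 58.5
time: 6.65
tool_pos: [435.2, -85.7, 77.1]
tcp_rot: [180.0, 0.1, 169.0]
ft_force: [-0.8, 1.3, 5.8]
finger_gap: 24.5
grip_force: 58.5
t6.7 [435.2 -85.7  77.1] [1.7999e+02 9.0000e-02 1.6904e+02] F [-0.8  1.3  5.8] gap 24.5 grip 58.5 j [-18.  -8. 120.   0.  69. -97.]
n=4 row: dx=0.021 dy=-0.012 dz=-2.822 rz=-0.0007  | j6 end ~-90
```

```bash
python3 -m handwheel '[[-1,0,0,-2,0,0,0],[-1,0,0,-3,0,0,0],[-1,0,0,-3.5,0,0,0],[-1,0,0,-3.5,0,0,0],[-1,0,0,-3,0,0,0],[-1,0,0,-2,0,0,0],[-1,0,0,0,0,0,0]]';python3 h.py 475 170 250 180
```

```text
time: 7.23
tool_pos: [436.8, -86.4, 251.8]
tcp_rot: [-179.9, 0.5, 169.0]
ft_force: [0.0, 0.4, -1.1]
finger_gap: 24.6
grip_force: 60.4
t7.2 [436.8 -86.4 251.8] [-179.94    0.5   169.04] F [ 0.   0.4 -1.1] gap 24.6 grip 60.4 j [-18. -18. 109.  -0.  89. -97.]
n=8 row: dx=-0.131 dy=3.242 dz=0.022 rz=-0.0239  | j6 end ~-70
```

```bash
python3 -m handwheel '[[-1,-0.13,3.24,0,0,0,-0.024],[-1,-0.13,3.24,0,0,0,-0.024],[-1,-0.13,3.24,0,0,0,-0.024],[-1,-0.13,3.24,0,0,0,-0.024],[-1,-0.13,3.24,0,0,0,-0.024],[-1,-0.13,3.24,0,0,0,-0.024],[-1,-0.13,3.24,0,0,0,-0.024],[-1,-0.13,3.24,0,0,0,-0.024],[-1,0,0,0,0,0,0],[-1,0,0,0,0,0,0],[-1,0,0,0,0,0,0]]'
python3 - <<'E'
from h import *
st()
p=snapshot("wrist");cv2.imwrite("pics/w4.png",p["image"][:,:,::-1])
for q in ["socket_1","bar_knob","bar_eye","big_1","rack"]:
    for d in place_of(p,q): print(q,round(d["conf"],2),np.round(d["location"],1),np.round(proj(p,d["location"])))
    print([ (round(d["conf"],2),mask_c(d["pixels"])) for d in trace(p,q)][:2])
E
```

```text
time: 8.15
tool_pos: [471.9, 170.3, 244.9]
tcp_rot: [-179.9, -0.1, -179.9]
ft_force: [0.1, -0.4, -1.6]
finger_gap: 24.7
grip_force: 60.6
t8.2 [471.9 170.3 244.9] [-1.7995e+02 -9.0000e-02 -1.7992e+02] F [ 0.1 -0.4 -1.6] gap 24.7 grip 60.6 j [ 14.  -8. 101.  -0.  87. -76.]
socket_1 0.7 [457.8 176.   61.8] [285. 164.]
socket_1 0.63 [525.9 177.7  63.7] [286. 237.]
socket_1 0.18 [5.234e+02 1.747e+02 1.000e-01] [282. 213.]
[(0.92, (array([401., 223.]), 19087)), (0.41, (array([ 23., 210.]), 1350))]
bar_knob 0.9 [394.3 346.4 133.2] [560.  86.]
bar_knob 0.17 [564.   66.  113.3] [151. 304.]
[(0.93, (array([412.,  99.]), 8229)), (0.46, (array([ 69.5, 218.5]), 922))]
[(0.9, (array([412.5,  98.5]), 8073))]
big_1 0.95 [470.4 171.8 224.4] [283. 261.]
big_1 0.57 [493.2 -53.3  59.9] [ 31. 202.]
[(0.91, (array([ 23.5, 209.5]), 1426)), (0.63, (array([277. , 270.5]), 5784))]
rack 0.78 [525.8 176.6  -1.4] [284. 215.]
[(0.73, (array([401. , 223.5]), 19405))]
```

View pics/w4.png

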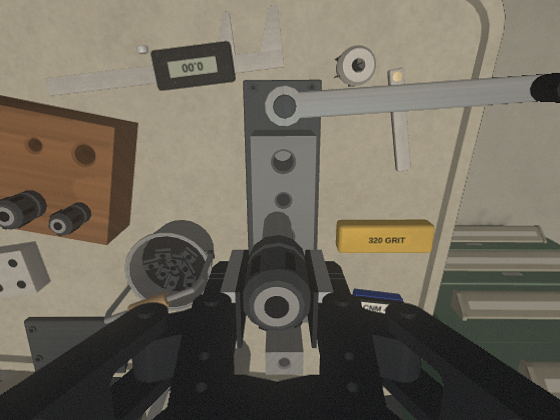

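```bash
python3 - <<'E'
import cv2,numpy as np
im=cv2.imread("pics/w4.png")
a=cv2.resize(im[125:325,235:335],None,fx=3,fy=3,interpolation=cv2.INTER_CUBIC)
b=cv2.resize(im[75:135,235:335],None,fx=4,fy=4,interpolation=cv2.INTER_CUBIC)
c=cv2.resize(im[340:385,235:335],None,fx=4,fy=4,interpolation=cv2.INTER_CUBIC)
o=np.zeros((600,720,3),np.uint8);o[:600,:300]=a;o[:240,310:710]=b;o[250:430,310:710]=c
o=cv2.convertScaleAbs(o,alpha=1.6);cv2.imwrite("pics/w4c.png",o)
E
```

```text
(no output)
```

View pics/w4c.png

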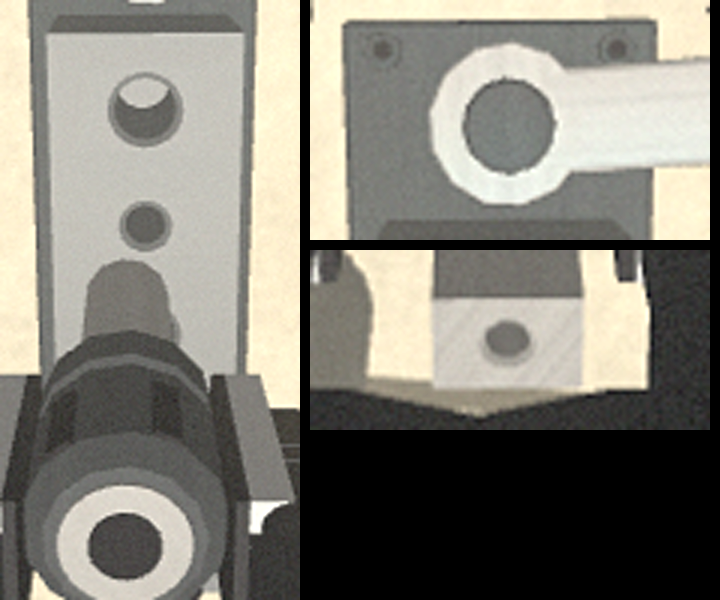

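```bash
python3 - <<'E'
from h import *
from scipy.optimize import least_squares
p=snapshot("wrist");st()
L=np.array([[-70,0,63],[-35,0,63],[106,0,103],[-118,0,113]],float)
P=np.array([[283,161],[283.33,200],[283.9,362.1],[284.1,105.6]])
def W(v,l):
    c,s=np.cos(v[2]),np.sin(v[2]);return np.array([c*l[0]-s*l[1]+v[0],s*l[0]+c*l[1]+v[1],l[2]])
r=least_squares(lambda v:np.concatenate([proj(p,W(v,l))-q for l,q in zip(L,P)]),[523,176,0.])
print(r.x,np.degrees(r.x[2]),np.round(r.fun,2))
for x in(0,35,70): print(x,np.round(W(r.x,[x,0,63]),1))
T=np.array(sense()["tool_pos"])
print("chuck top",at_z(p,[276.3,306.7],T[2]+14)-T)
c,d=px2ray(p,[277.5,212]);X=at_z(p,[127.5/3-.5+235,262/3-.5+125],T[2]-72.1);print("foot far edge",X-T)
E
```

```text
t8.8 [472.5 170.4 246. ] [ 1.8000e+02  1.0000e-02 -1.7997e+02] F [-0.  -0.2 -0.8] gap 24.4 grip 60.6 j [ 14.  -8. 101.   0.  87. -76.]
[5.25895373e+02 1.75040531e+02 6.52032088e-03] 0.3735868672621217 [ 0.03  0.08 -0.26 -0.42  0.09 -0.64  0.11  0.63]
0 [525.9 175.   63. ]
35 [560.9 175.3  63. ]
70 [595.9 175.5  63. ]
chuck top [-0.38939783 -1.5893288  14.        ]
foot far edge [ -7.31335829  -1.23768717 -72.1       ]
```

```bash
python3 -m handwheel '[[-1,-3.1,0.16,1.5,0,0,0],[-1,-3.1,0.16,2,0,0,0],[-1,-3.1,0.16,2,0,0,0],[-1,-3.07,0.15,2,0,0,0],[-1,0,0,2,0,0,0],[-1,0,0,0.9,0,0,0],[-1,0,0,0,0,0,0],[-1,0,0,0,0,0,0],[-1,0,0,0,0,0,0],[-1,0,0,0,0,0,0]]'
python3 - <<'E'
from h import *
st()
p=snapshot("wrist");im=p["image"][150:350,180:380,::-1]
for x,y in((596,176.5),(561,176.3)):print(proj(p,np.array([x,y,63.])))
cv2.imwrite("pics/w5.png",cv2.convertScaleAbs(cv2.resize(im,None,fx=3,fy=3,interpolation=cv2.INTER_CUBIC),alpha=1.6))
E
```

```text
time: 9.58
tool_pos: [596.9, 177.4, 144.7]
tcp_rot: [180.0, 0.2, -179.9]
ft_force: [1.1, -0.1, -1.1]
finger_gap: 24.2
grip_force: 60.6
t9.6 [596.9 177.4 144.7] [ 179.95    0.22 -179.93] F [ 1.1 -0.1 -1.1] gap 24.2 grip 60.6 j [ 12.  15.  88.   0.  77. -78.]
[277.3017037  216.31110662]
[277.06557909 159.85336236]
```

View pics/w5.png

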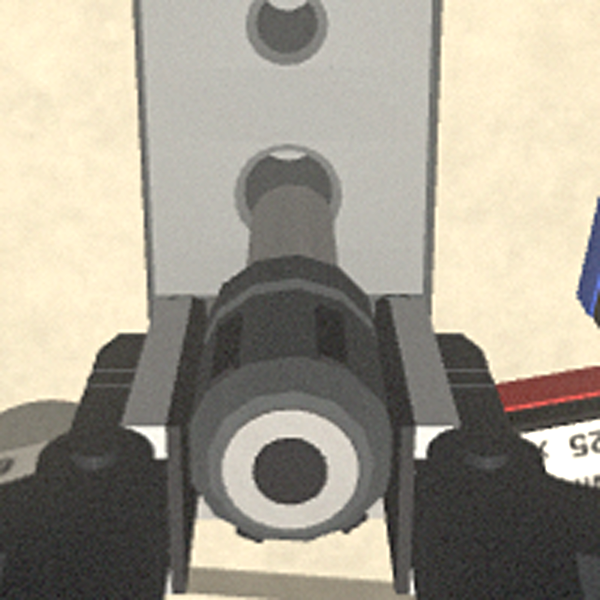

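```bash
python3 - <<'E'
from h import *
p=snapshot("wrist");st();T=sense()["tool_pos"]
print("sock",at_z(p,[275.7,215.3],63)-T)
print("foot far edge",at_z(p,[276.6,211.0],T[2]-72.1)-T, "top",at_z(p,[276.3,150+470.5/3-.5],T[2]+14)-T)
E
```

```text
t9.7 [596.8 177.3 144.2] [ 179.96    0.18 -179.94] F [-0.1  0.4 -2. ] gap 24.6 grip 60.6 j [ 12.  15.  88.   0.  77. -78.]
sock [ -1.53838083  -1.82672942 -81.17617502]
foot far edge [ -7.38669473  -1.29020426 -72.1       ] top [-0.288445   -1.46672303 14.        ]
```

```bash
python3 -m handwheel '[[-1,0.12,-0.05,0,0,0,0],[-1,0,0,0.6,0,0,0],[-1,0,0,0.6,0,0,0],[-1,0,0,0.4,0,0,0],[-1,0,0,0.4,0,0,0],[-1,0,0,0,0,0,0]]'; python3 h.py
```

```text
time: 10.18
tool_pos: [594.7, 176.4, 120.7]
tcp_rot: [-180.0, -0.0, -180.0]
ft_force: [2.5, 0.4, -3.3]
finger_gap: 24.2
grip_force: 60.6
t10.2 [594.7 176.4 120.7] [-1.8000e+02 -4.0000e-02 -1.7996e+02] F [ 2.5  0.4 -3.3] gap 24.2 grip 60.6 j [ 12.  16.  89.   0.  75. -78.]
```

```bash
python3 -m handwheel '[[-1,0,0,0.7,0,0,0],[-1,0,0,0.7,0,0,0],[-1,0,0,0.7,0,0,0],[-1,0,0,0.7,0,0,0],[-1,0,0,0.3,0,0,0],[-1,0,0,0,0,0,0]]'; python3 -m handwheel '[[-1,0,0,0.15,0,0,0],[-1,0,0,0.15,0,0,0],[-1,0,0,0.15,0,0,0],[-1,0,0,0,0,0,0]]'
```

```text
time: 10.68
tool_pos: [594.9, 176.6, 89.9]
tcp_rot: [180.0, -0.0, -180.0]
ft_force: [4.3, 1.2, -4.0]
finger_gap: 24.7
grip_force: 60.5
time: 11.02
tool_pos: [595.0, 176.6, 86.4]
tcp_rot: [180.0, 0.0, -180.0]
ft_force: [4.0, 1.3, -2.5]
finger_gap: 24.1
grip_force: 60.6
```

```bash
python3 -m handwheel '[[-1,0,0,0.15,0,0,0],[-1,0,0,0.15,0,0,0],[-1,0,0,0,0,0,0]]'; python3 -m handwheel '[[0.1,0,0,0,0,0,0],[0.1,0,0,0,0,0,0],[0.1,0,0,0,0,0,0],[0.1,0,0,0,0,0,0],[0.1,0,0,-0.8,0,0,0],[0.1,0,0,-1.5,0,0,0],[0.1,0,0,-3,0,0,0],[0.1,0,0,-3.5,0,0,0],[0.1,0,0,-3.5,0,0,0],[0.1,0,0,-3,0,0,0],[0.1,0,0,0,0,0,0],[0.1,0,0,0,0,0,0]]'; python3 h.py 495.5 -53.9 220 79.2
```

```text
time: 11.27
tool_pos: [595.3, 176.6, 85.1]
tcp_rot: [180.0, 0.0, -179.9]
ft_force: [-3.2, 0.4, 11.2]
finger_gap: 24.4
grip_force: 62.0
time: 12.27
tool_pos: [596.5, 176.8, 240.2]
tcp_rot: [179.9, 0.3, -180.0]
ft_force: [-0.5, -0.1, -0.7]
finger_gap: 46.6
grip_force: 0.0
t12.3 [596.5 176.8 240.2] [ 179.93    0.33 -179.96] F [-0.5 -0.1 -0.7] gap 46.6 grip 0.0 j [ 12.  11.  82.  -0.  86. -78.]
n=16 row: dx=-0.719 dy=-1.646 dz=0.126 rz=0.1100  | j6 end ~5
```

```bash
python3 -m handwheel '[[0.6,-0.72,-1.646,0.12,0,0,0.11],[0.6,-0.72,-1.646,0.12,0,0,0.11],[0.6,-0.72,-1.646,0.12,0,0,0.11],[0.6,-0.72,-1.646,0.12,0,0,0.11],[0.6,-0.72,-1.646,0.12,0,0,0.11],[0.6,-0.72,-1.646,0.12,0,0,0.11],[0.6,-0.72,-1.646,0.12,0,0,0.11],[0.6,-0.72,-1.646,0.12,0,0,0.11]]' >/dev/null; python3 -m handwheel '[[0.6,-0.72,-1.646,0.12,0,0,0.11],[0.6,-0.72,-1.646,0.12,0,0,0.11],[0.6,-0.72,-1.646,0.12,0,0,0.11],[0.6,-0.72,-1.646,0.12,0,0,0.11],[0.6,-0.72,-1.646,0.12,0,0,0.11],[0.6,-0.72,-1.646,0.12,0,0,0.11],[0.6,-0.72,-1.646,0.12,0,0,0.11],[0.6,-0.72,-1.646,0.12,0,0,0.11],[0.6,0,0,0,0,0,0],[0.6,0,0,0,0,0,0]]'; python3 h.py 496.3 -53.9 76 79.2
```

```text
time: 13.77
tool_pos: [493.0, -54.4, 215.9]
tcp_rot: [-179.9, -0.0, 79.2]
ft_force: [0.9, 0.4, -0.8]
finger_gap: 68.2
grip_force: 0.0
t13.8 [493.  -54.4 215.9] [-1.7988e+02 -1.0000e-02  7.9240e+01] F [ 0.9  0.4 -0.8] gap 68.2 grip 0.0 j [-12.  -8. 104.   0.  84.  -1.]
n=5 row: dx=0.022 dy=0.064 dz=2.798 rz=0.0001  | j6 end ~5
```

```bash
python3 -m handwheel '[[0.6,0.1,0.32,2.8,0,0,0],[0.6,0,0,2.8,0,0,0],[0.6,0,0,2.8,0,0,0],[0.6,0,0,2.8,0,0,0],[0.6,0,0,2.3,0,0,0],[0.6,0,0,0.5,0,0,0],[0.6,0,0,0,0,0,0],[-1,0,0,0,0,0,0],[-1,0,0,0,0,0,0],[-1,0,0,0,0,0,0],[-1,0,0,0,0,0,0],[-1,0,0,0,0,0,0]]' 60;  python3 -m handwheel '[[-1,0,0,0,0,0,0],[-1,0,0,0,0,0,0],[-1,0,0,0,0,0,0]]'; python3 -m handwheel '[[-1,0,0,-2,0,0,0],[-1,0,0,-3,0,0,0],[-1,0,0,-3.5,0,0,0],[-1,0,0,-3.5,0,0,0],[-1,0,0,-3,0,0,0],[-1,0,0,-1.5,0,0,0],[-1,0,0,0,0,0,0],[-1,0,0,0,0,0,0],[-1,0,0,0,0,0,0]]'; python3 h.py 525.5 176.4 230 180
```

```text
time: 14.77
tool_pos: [496.9, -53.8, 79.0]
tcp_rot: [-179.9, 0.0, 79.2]
ft_force: [-11.9, 1.9, 13.6]
finger_gap: 24.5
grip_force: 58.4
time: 15.02
tool_pos: [496.8, -53.8, 79.0]
tcp_rot: [-179.9, 0.0, 79.2]
ft_force: [-11.2, 1.9, 14.1]
finger_gap: 24.2
grip_force: 58.3
time: 15.77
tool_pos: [496.9, -53.8, 241.1]
tcp_rot: [-179.9, -0.0, 79.2]
ft_force: [0.5, -0.2, -2.2]
finger_gap: 24.1
grip_force: 59.9
t15.8 [496.9 -53.8 241.1] [-179.93   -0.     79.21] F [ 0.5 -0.2 -2.2] gap 24.1 grip 59.9 j [-12.  -8. 101.   0.  87.  -1.]
n=16 row: dx=1.199 dy=1.140 dz=0.070 rz=-0.1099  | j6 end ~-71
```

```bash
python3 -m handwheel '[[-1,1.2,1.14,0.07,0,0,-0.11],[-1,1.2,1.14,0.07,0,0,-0.11],[-1,1.2,1.14,0.07,0,0,-0.11],[-1,1.2,1.14,0.07,0,0,-0.11],[-1,1.2,1.14,0.07,0,0,-0.11],[-1,1.2,1.14,0.07,0,0,-0.11],[-1,1.2,1.14,0.07,0,0,-0.11],[-1,1.2,1.14,0.07,0,0,-0.11]]' >/dev/null; python3 -m handwheel '[[-1,1.2,1.14,0.07,0,0,-0.11],[-1,1.2,1.14,0.07,0,0,-0.11],[-1,1.2,1.14,0.07,0,0,-0.11],[-1,1.2,1.14,0.07,0,0,-0.11],[-1,1.2,1.14,0.07,0,0,-0.11],[-1,1.2,1.14,0.07,0,0,-0.11],[-1,1.2,1.14,0.07,0,0,-0.11],[-1,1.2,1.14,0.07,0,0,-0.11],[-1,0,0,0,0,0,0],[-1,0,0,0,0,0,0]]'; python3 h.py 525 176.1 148 180
```

```text
time: 17.27
tool_pos: [524.6, 176.6, 228.9]
tcp_rot: [-179.9, -0.2, -180.0]
ft_force: [-0.2, -0.8, -1.8]
finger_gap: 24.6
grip_force: 60.0
t17.3 [524.6 176.6 228.9] [-179.95   -0.19 -179.96] F [-0.2 -0.8 -1.8] gap 24.6 grip 60.0 j [ 13.   1.  94.  -0.  85. -77.]
n=3 row: dx=-0.013 dy=-0.017 dz=2.696 rz=0.0002  | j6 end ~-71
```

```bash
python3 -m handwheel '[[-1,0,0,2.6,0,0,0],[-1,0,0,2.6,0,0,0],[-1,0,0,2.5,0,0,0],[-1,0,0,0.4,0,0,0],[-1,0,0,0,0,0,0],[-1,0,0,0,0,0,0],[-1,0,0,0,0,0,0]]'
cat > look.py <<'E'
from h import *
import sys
st();p=snapshot("wrist");np.save("last.npy",p,allow_pickle=True)
im=p["image"][150:350,180:380,::-1]
cv2.imwrite(sys.argv[1],cv2.convertScaleAbs(cv2.resize(im,None,fx=3,fy=3,interpolation=cv2.INTER_CUBIC),alpha=1.6))
E
python3 look.py pics/w6.png
```

```text
time: 17.85
tool_pos: [527.2, 176.3, 152.0]
tcp_rot: [180.0, 0.2, 180.0]
ft_force: [0.0, 0.3, -1.6]
finger_gap: 24.3
grip_force: 60.0
t17.9 [527.2 176.3 152. ] [1.7997e+02 1.5000e-01 1.7999e+02] F [ 0.   0.3 -1.6] gap 24.3 grip 60.0 j [ 13.   4.  99.  -0.  77. -77.]
```

View pics/w6.png

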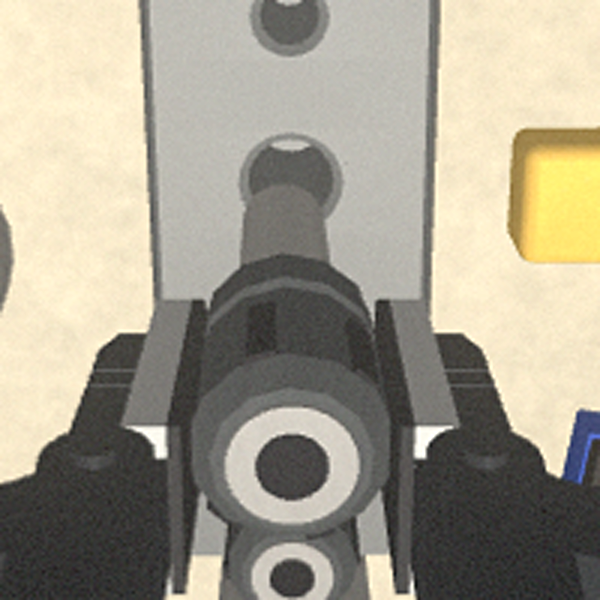

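```bash
cat > meas.py <<'E'
from h import *
import sys
# crop px: socket cx cy, foot cx, far edge y, top cx cy, offset top above TCP
a=[float(v) for v in sys.argv[1:]];p=np.load("last.npy",allow_pickle=True).item();T=np.array(sense()["tool_pos"])
f=lambda x,y:[180+(x+.5)/3-.5,150+(y+.5)/3-.5]
print("sock",at_z(p,f(a[0],a[1]),63)-T,"foot far",at_z(p,f(a[2],a[3]),T[2]+a[6]-86)-T,"top",at_z(p,f(a[4],a[5]),T[2]+a[6])-T)
E
python3 meas.py 291 182 285 184 292 466 12
```

```text
sock [ -2.57490473  -1.44780611 -89.1861969 ] foot far [ -7.24663441  -2.63496015 -74.        ] top [-0.12248616 -1.41036485 12.        ]
```

```bash
python3 -m handwheel '[[-1,0.23,0.01,0,-0.014,0,0],[-1,0,0,0.6,0,0,0],[-1,0,0,0.6,0,0,0],[-1,0,0,0.6,0,0,0],[-1,0,0,0.5,0,0,0],[-1,0,0,0.4,0,0,0],[-1,0,0,0,0,0,0]]'; python3 h.py
```

```text
time: 18.48
tool_pos: [523.7, 176.8, 122.1]
tcp_rot: [179.2, -0.0, -180.0]
ft_force: [4.3, -0.0, -2.9]
finger_gap: 24.3
grip_force: 60.1
t18.5 [523.7 176.8 122.1] [ 179.21   -0.   -179.96] F [ 4.3 -0.  -2.9] gap 24.3 grip 60.1 j [ 13.   6. 101.   1.  73. -77.]
```

```bash
python3 -m handwheel '[[-1,-0.07,0,0.7,0,0,0],[-1,0,0,0.7,0,0,0],[-1,0,0,0.7,0,0,0],[-1,0,0,0.7,0,0,0],[-1,0,0,0.3,0,0,0],[-1,0,0,0,0,0,0]]'; python3 -m handwheel '[[-1,0,0,0.15,0,0,0],[-1,0,0,0.15,0,0,0],[-1,0,0,0.1,0,0,0],[-1,0,0,0,0,0,0]]'
```

```text
time: 18.98
tool_pos: [524.3, 177.0, 91.0]
tcp_rot: [179.2, -0.0, -180.0]
ft_force: [4.6, -1.0, -4.6]
finger_gap: 24.4
grip_force: 59.9
time: 19.32
tool_pos: [524.5, 177.2, 88.0]
tcp_rot: [179.2, 0.0, -180.0]
ft_force: [4.4, -2.5, -1.4]
finger_gap: 24.3
grip_force: 60.1
```

```bash
python3 -m handwheel '[[-1,0,0,0.15,0,0,0],[-1,0,0,0.12,0,0,0],[-1,0,0,0,0,0,0]]'; python3 -m handwheel '[[0.1,0,0,0,0,0,0],[0.1,0,0,0,0,0,0],[0.1,0,0,0,0,0,0],[0.1,0,0,0,0,0,0],[0.1,0,0,-0.8,0,0,0],[0.1,0,0,-1.5,0,0,0],[0.1,0,0,-3,0.014,0,0],[0.1,0,0,-3.5,0,0,0],[0.1,0,0,-3.5,0,0,0],[0.1,0,0,-3,0,0,0],[0.1,0,0,0,0,0,0],[0.1,0,0,0,0,0,0]]'; python3 h.py 503.3 -11.7 200 79.2
```

```text
time: 19.57
tool_pos: [524.8, 177.3, 87.0]
tcp_rot: [179.2, 0.0, -180.0]
ft_force: [-3.5, -4.5, 11.6]
finger_gap: 24.3
grip_force: 61.8
time: 20.57
tool_pos: [525.8, 177.0, 241.7]
tcp_rot: [179.9, 0.3, -179.9]
ft_force: [0.3, 0.4, -1.8]
finger_gap: 46.7
grip_force: 0.0
t20.6 [525.8 177.  241.7] [ 179.92    0.31 -179.95] F [ 0.3  0.4 -1.8] gap 46.7 grip 0.0 j [ 13.   0.  93.   0.  86. -77.]
n=16 row: dx=-0.879 dy=-1.032 dz=0.261 rz=0.1100  | j6 end ~9
```

```bash
python3 -m handwheel '[[0.6,-0.88,-1.03,0.2,0,0,0.11],[0.6,-0.88,-1.03,0.2,0,0,0.11],[0.6,-0.88,-1.03,0.2,0,0,0.11],[0.6,-0.88,-1.03,0.2,0,0,0.11],[0.6,-0.88,-1.03,0.2,0,0,0.11],[0.6,-0.88,-1.03,0.2,0,0,0.11],[0.6,-0.88,-1.03,0.2,0,0,0.11],[0.6,-0.88,-1.03,0.2,0,0,0.11]]' >/dev/null; python3 -m handwheel '[[0.6,-0.88,-1.03,0.2,0,0,0.11],[0.6,-0.88,-1.03,0.2,0,0,0.11],[0.6,-0.88,-1.03,0.2,0,0,0.11],[0.6,-0.88,-1.03,0.2,0,0,0.11],[0.6,-0.88,-1.03,0.2,0,0,0.11],[0.6,-0.88,-1.03,0.2,0,0,0.11],[0.6,-0.88,-1.03,0.2,0,0,0.11],[0.6,-0.88,-1.03,0.2,0,0,0.11],[0.6,0,0,0,0,0,0],[0.6,0,0,0,0,0,0]]'; python3 - <<'E'
from h import *
st();plan(503.3,-11.7,77,79.2)
p=snapshot("wrist")
for q in["small_1","pail","bail"]:
  for d in place_of(p,q): print(q,round(d["conf"],2),np.round(d["location"],1))
E
```

```text
time: 22.07
tool_pos: [501.2, -12.1, 205.1]
tcp_rot: [-179.9, -0.0, 79.3]
ft_force: [-0.0, -0.5, 0.5]
finger_gap: 68.4
grip_force: 0.0
t22.1 [501.2 -12.1 205.1] [-1.7988e+02 -1.0000e-02  7.9320e+01] F [-0.  -0.5  0.5] gap 68.4 grip 0.0 j [ -7.  -6. 104.   0.  83.   3.]
n=4 row: dx=0.019 dy=0.049 dz=3.202 rz=0.0005  | j6 end ~9
small_1 0.82 [503.8  -9.4  57.1]
pail 0.58 [564.3  63.9   1.8]
bail 0.65 [562.4  65.3 112.1]
```

```bash
python3 -m handwheel '[[0.6,0.1,0.2,3,0,0,0],[0.6,0,0,3,0,0,0],[0.6,0,0,3,0,0,0],[0.6,0,0,2.8,0,0,0],[0.6,0,0,0.9,0,0,0],[0.6,0,0,0,0,0,0],[0.6,0,0,0,0,0,0],[-1,0,0,0,0,0,0],[-1,0,0,0,0,0,0],[-1,0,0,0,0,0,0],[-1,0,0,0,0,0,0],[-1,0,0,0,0,0,0]]' 60;  python3 -m handwheel '[[-1,0,0,0,0,0,0],[-1,0,0,0,0,0,0],[-1,0,0,0,0,0,0]]'; python3 -m handwheel '[[-1,0,0,-2,0,0,0],[-1,0,0,-3,0,0,0],[-1,0,0,-3.5,0,0,0],[-1,0,0,-3.5,0,0,0],[-1,0,0,-3,0,0,0],[-1,0,0,-1.5,0,0,0],[-1,0,0,0,0,0,0],[-1,0,0,0,0,0,0],[-1,0,0,0,0,0,0]]'; python3 h.py 560 176.6 230 180
```

```text
time: 23.27
tool_pos: [504.8, -11.5, 80.8]
tcp_rot: [179.9, -0.0, 79.2]
ft_force: [-4.1, 0.5, 7.9]
finger_gap: 18.7
grip_force: 58.3
time: 23.52
tool_pos: [504.8, -11.4, 80.8]
tcp_rot: [179.9, -0.0, 79.2]
ft_force: [-4.3, 0.9, 7.8]
finger_gap: 18.2
grip_force: 58.3
time: 24.27
tool_pos: [503.6, -11.3, 243.0]
tcp_rot: [-179.9, 0.0, 79.2]
ft_force: [-0.8, 0.2, -0.7]
finger_gap: 18.0
grip_force: 59.9
t24.3 [503.6 -11.3 243. ] [-179.9    0.    79.2] F [-0.8  0.2 -0.7] gap 18.0 grip 59.9 j [ -7.  -7. 101.   0.  87.   4.]
n=16 row: dx=0.839 dy=1.120 dz=0.081 rz=-0.1100  | j6 end ~-72
```

```bash
python3 -m handwheel '[[-1,0.84,1.12,0.08,0,0,-0.11],[-1,0.84,1.12,0.08,0,0,-0.11],[-1,0.84,1.12,0.08,0,0,-0.11],[-1,0.84,1.12,0.08,0,0,-0.11],[-1,0.84,1.12,0.08,0,0,-0.11],[-1,0.84,1.12,0.08,0,0,-0.11],[-1,0.84,1.12,0.08,0,0,-0.11],[-1,0.84,1.12,0.08,0,0,-0.11]]' >/dev/null; python3 -m handwheel '[[-1,0.84,1.12,0.08,0,0,-0.11],[-1,0.84,1.12,0.08,0,0,-0.11],[-1,0.84,1.12,0.08,0,0,-0.11],[-1,0.84,1.12,0.08,0,0,-0.11],[-1,0.84,1.12,0.08,0,0,-0.11],[-1,0.84,1.12,0.08,0,0,-0.11],[-1,0.84,1.12,0.08,0,0,-0.11],[-1,0.84,1.12,0.08,0,0,-0.11],[-1,0,0,0,0,0,0],[-1,0,0,0,0,0,0]]'; python3 h.py 560 176.6 155 180;python3 -m handwheel '[[-1,0,0,2.6,0,0,0],[-1,0,0,2.6,0,0,0],[-1,0,0,2.0,0,0,0],[-1,0,0,0,0,0,0],[-1,0,0,0,0,0,0],[-1,0,0,0,0,0,0],[-1,0,0,0,0,0,0]]'; python3 look.py pics/w7.png
```

```text
time: 25.77
tool_pos: [559.4, 176.8, 229.3]
tcp_rot: [-179.9, -0.2, 180.0]
ft_force: [-0.4, 0.6, -1.9]
finger_gap: 18.4
grip_force: 59.9
t25.8 [559.4 176.8 229.3] [-179.94   -0.19  179.98] F [-0.4  0.6 -1.9] gap 18.4 grip 59.9 j [ 13.   6.  89.  -0.  85. -77.]
n=3 row: dx=-0.021 dy=-0.006 dz=2.477 rz=-0.0001  | j6 end ~-72
time: 26.35
tool_pos: [561.8, 176.6, 161.6]
tcp_rot: [180.0, 0.2, 180.0]
ft_force: [0.6, -0.1, -0.0]
finger_gap: 17.7
grip_force: 59.9
t26.4 [561.8 176.6 161.6] [1.7997e+02 1.7000e-01 1.7998e+02] F [ 0.6 -0.1 -0. ] gap 17.7 grip 59.9 j [ 12.   9.  93.  -0.  78. -78.]
```

View pics/w7.png

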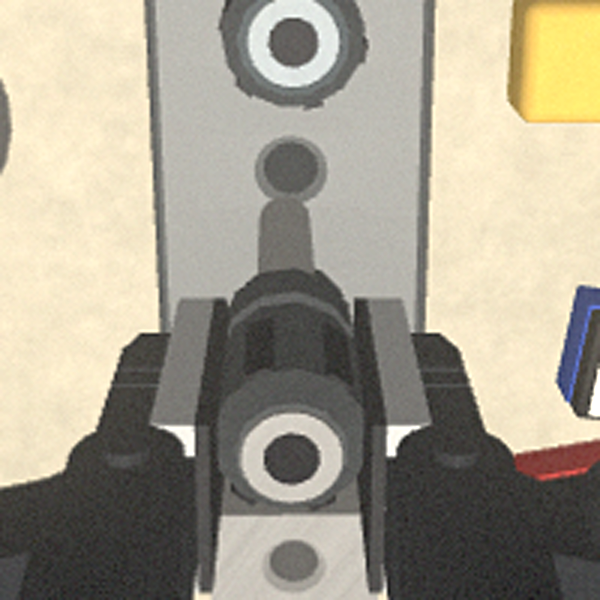

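```bash
python3 meas.py 292 168 285.5 196 292 458 10.2
```

```text
sock [ -2.45941466  -1.20601066 -98.66161588] foot far [ -3.95747845  -2.53544626 -75.8       ] top [ 0.11865932 -1.39485755 10.2       ]
```

```bash
python3 -m handwheel '[[-1,0.17,0.02,0.5,-0.014,0,0],[-1,0,0,0.8,0,0,0],[-1,0,0,0.6,0,0,0],[-1,0,0,0.5,0,0,0],[-1,0,0,0.5,0,0,0],[-1,0,0,0.4,0,0,0],[-1,0,0,0,0,0,0]]'; python3 h.py
```

```text
time: 26.98
tool_pos: [558.7, 177.1, 125.5]
tcp_rot: [179.2, -0.0, -180.0]
ft_force: [2.8, -0.4, -2.5]
finger_gap: 17.9
grip_force: 59.9
t27.0 [558.7 177.1 125.5] [ 1.7922e+02 -3.0000e-02 -1.7995e+02] F [ 2.8 -0.4 -2.5] gap 17.9 grip 59.9 j [ 12.  10.  95.   1.  74. -78.]
```

```bash
python3 -m handwheel '[[-1,-0.05,0,0.7,0,0,0],[-1,0,0,0.7,0,0,0],[-1,0,0,0.7,0,0,0],[-1,0,0,0.7,0,0,0],[-1,0,0,0.4,0,0,0],[-1,0,0,0,0,0,0]]'; python3 -m handwheel '[[-1,0,0,0.15,0,0,0],[-1,0,0,0.15,0,0,0],[-1,0,0,0.15,0,0,0],[-1,0,0,0,0,0,0]]'
```

```text
time: 27.48
tool_pos: [559.2, 177.3, 93.3]
tcp_rot: [179.2, -0.0, -180.0]
ft_force: [4.4, -1.4, -3.1]
finger_gap: 18.3
grip_force: 59.7
time: 27.82
tool_pos: [559.5, 177.6, 90.1]
tcp_rot: [179.2, 0.0, -180.0]
ft_force: [3.3, -3.3, -1.2]
finger_gap: 18.3
grip_force: 60.0
```

Press home, release and retract, then look at the rack.

```bash
python3 -m handwheel '[[-1,0,0,0.15,0,0,0],[-1,0,0,0.15,0,0,0],[-1,0,0,0,0,0,0]]'; python3 -m handwheel '[[0,0,0,0,0,0,0],[0,0,0,0,0,0,0],[0,0,0,0,0,0,0],[0,0,0,0,0,0,0],[0,0,0,-0.8,0,0,0],[0,0,0,-1.5,0,0,0],[0,0,0,-3,0.014,0,0],[0,0,0,-3.5,0,0,0],[0,0,0,-3,0,0,0],[0,0,0,-1,0,0,0],[0,0,0,0,0,0,0],[0,0,0,0,0,0,0]]'; python3 - <<'E'
from h import *
st();p=snapshot("wrist");cv2.imwrite("pics/w8.png",p["image"][:,:,::-1])
for q in["bar_knob","bar_eye"]:
  for v in("side","top","wrist"):
    for d in place_of(snapshot(v) if v!="wrist" else p,q)[:2]: print(q,v,round(d["conf"],2),np.round(d["location"],1))
E
```

```text
time: 28.07
tool_pos: [559.8, 177.7, 88.7]
tcp_rot: [179.2, 0.1, -179.9]
ft_force: [-3.3, -4.8, 11.0]
finger_gap: 17.8
grip_force: 61.5
time: 29.07
tool_pos: [559.6, 177.2, 215.6]
tcp_rot: [180.0, 0.1, -180.0]
ft_force: [-0.2, -0.4, -0.6]
finger_gap: 42.9
grip_force: 0.0
t29.1 [559.6 177.2 215.6] [ 1.7998e+02  7.0000e-02 -1.7995e+02] F [-0.2 -0.4 -0.6] gap 42.9 grip 0.0 j [ 13.   6.  90.   0.  84. -77.]
bar_knob side 0.66 [392.7 345.6 130.6]
bar_knob side 0.25 [485.  -93.9  54.9]
bar_knob top 0.24 [ 5.647e+02  6.730e+01 -1.000e-01]
bar_knob wrist 0.26 [467.5 -48.8   4.9]
bar_eye side 0.87 [383.8 399.9 114.2]
bar_eye top 0.25 [704.4 110.3   2.5]Traceback (most recent call last):
  File "<stdin>", line 5, in <module>
ValueError: only the last four pictures can be asked about
```

View pics/w8.png

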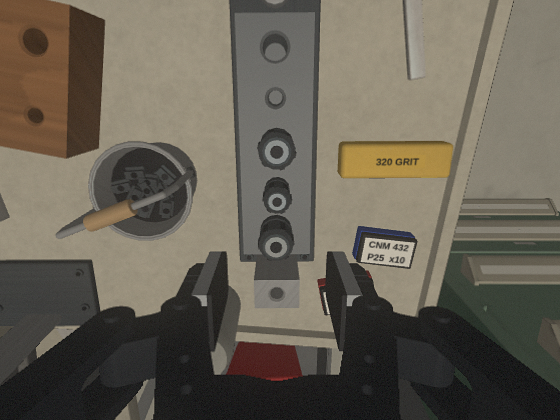

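```bash
python3 h.py 393.5 346.5 200 90 14
```

```text
t29.6 [559.2 177.  214.6] [-1.7999e+02 -4.0000e-02 -1.7996e+02] F [0.3 0.2 0.1] gap 43.0 grip 0.0 j [ 13.   6.  90.   0.  84. -77.]
n=14 row: dx=1.876 dy=0.128 dz=0.104 rz=0.1123  | j6 end ~41
```

```bash
python3 -m handwheel '[[0,1.876,0.128,0.1,0,0,0.1123],[0,1.876,0.128,0.1,0,0,0.1123],[0,1.876,0.128,0.1,0,0,0.1123],[0,1.876,0.128,0.1,0,0,0.1123],[0,1.876,0.128,0.1,0,0,0.1123],[0,1.876,0.128,0.1,0,0,0.1123],[0,1.876,0.128,0.1,0,0,0.1123]]' >/dev/null; python3 -m handwheel '[[0,1.876,0.128,0.1,0,0,0.1123],[0,1.876,0.128,0.1,0,0,0.1123],[0,1.876,0.128,0.1,0,0,0.1123],[0,1.876,0.128,0.1,0,0,0.1123],[0,1.876,0.128,0.1,0,0,0.1123],[0,1.876,0.128,0.1,0,0,0.1123],[0,1.876,0.128,0.1,0,0,0.1123],[0,0,0,0,0,0,0],[0,0,0,0,0,0,0],[0,0,0,0,0,0,0]]'; python3 - <<'E'
from h import *
p=snapshot("wrist")
for q in["bar_knob","bar_eye"]:
    for d in place_of(p,q)[:2]: print(q,round(d["conf"],2),np.round(d["location"],1))
    for d in trace(p,q)[:2]: print(mask_c(d["pixels"]),d["conf"])
cv2.imwrite("pics/w9.png",p["image"][:,:,::-1])
st();plan(393.5,346.5,136,90)
E
```

```text
time: 30.98
tool_pos: [393.7, 346.2, 200.9]
tcp_rot: [-180.0, 0.0, 90.1]
ft_force: [0.4, 0.1, -0.3]
finger_gap: 42.3
grip_force: 0.0
(array([275. , 243.5]), 8097) 0.98
bar_eye 0.83 [392.8 397.7 107.6]
(array([275., 243.]), 8033) 0.61
(array([529. , 242.5]), 2871) 0.18
t31.2 [394.  346.1 201.2] [179.99  -0.    89.96] F [ 0.9 -0.6  0.5] gap 42.9 grip 0.0 j [ 36.  -3. 101.  -0.  82.  36.]
n=2 row: dx=0.021 dy=-0.024 dz=3.260 rz=-0.0004  | j6 end ~41
```

```bash
python3 -m handwheel '[[0,0,0.05,2.6,0,0,0],[0,0,0,2.4,0,0,0],[0,0,0,1.2,0,0,0],[0,0,0,0.3,0,0,0],[0,0,0,0,0,0,0],[0,0,0,0,0,0,0],[-1,0,0,0,0,0,0],[-1,0,0,0,0,0,0],[-1,0,0,0,0,0,0],[-1,0,0,0,0,0,0],[-1,0,0,0,0,0,0]]' 25
```

```text
time: 32.15
tool_pos: [395.1, 347.3, 137.6]
tcp_rot: [179.9, -0.1, 90.0]
ft_force: [-0.0, 0.1, 6.8]
finger_gap: 16.9
grip_force: 24.5
```

```bash
python3 -m handwheel '[[-1,0.03,1.72,0,0,0,0.1],[-1,0.03,1.72,0,0,0,0.1],[-1,0.03,1.72,0,0,0,0.1],[-1,0.03,1.72,0,0,0,0.1],[-1,0.03,1.72,0,0,0,0.1],[-1,0.03,1.72,0,0,0,0.1],[-1,0.03,1.72,0,0,0,0.1],[-1,0.03,1.72,0,0,0,0.1],[-1,0,0,0,0,0,0]]'; python3 h.py
```

```text
time: 32.9
tool_pos: [524.0, 301.4, 137.6]
tcp_rot: [179.9, -0.2, 43.7]
ft_force: [-0.1, -0.2, 6.8]
finger_gap: 16.9
grip_force: 25.4
t32.9 [524.  301.4 137.6] [ 1.7989e+02 -1.7000e-01  4.3670e+01] F [-0.1 -0.2  6.8] gap 16.9 grip 25.4 j [25. 12. 92. -0. 76. 71.]
```

```bash
python3 -m handwheel '[[-1,0.03,1.72,0,0,0,0.1],[-1,0.03,1.72,0,0,0,0.1],[-1,0.03,1.72,0,0,0,0.1],[-1,0.03,1.72,0,0,0,0.1],[-1,0.03,1.72,0,0,0,0.1],[-1,0.03,1.72,0,0,0,0.1],[-1,0.03,1.72,0,0,0,0.1],[-1,0.015,0.86,0,0,0,0.05],[-1,0,0,0,0,0,0]]'; python3 -m handwheel '[[-1,0,0.2,0,0,0,0],[-1,0,0.2,0,0,0,0],[-1,0,0.2,0,0,0,0],[-1,0,0,0,0,0,0]]'; python3 h.py
```

```text
time: 33.65
tool_pos: [578.2, 188.7, 137.7]
tcp_rot: [-180.0, -0.2, 0.9]
ft_force: [2.2, 1.5, 5.4]
finger_gap: 16.8
grip_force: 25.1
time: 33.98
tool_pos: [578.3, 184.4, 137.7]
tcp_rot: [-180.0, -0.2, 1.2]
ft_force: [3.1, 1.0, 6.7]
finger_gap: 17.0
grip_force: 25.2
t34.0 [578.3 184.4 137.7] [-179.95   -0.2     1.24] F [3.1 1.  6.7] gap 17.0 grip 25.2 j [ 13.  13.  91.   0.  76. 102.]
```

```bash
python3 -m handwheel '[[-1,0,0.2,0,0,0,0],[-1,0,0.2,0,0,0,0],[-1,0,0.15,0,0,0,0],[-1,0,0,0,0,0,0]]'; python3 -m handwheel '[[-1,0,0.15,0,0,0,0],[-1,0,0,0,0,0,0]]';python3 -m handwheel '[[-1,0,0.15,0,0,0,0],[-1,0,0,0,0,0,0]]'
```

```text
time: 34.32
tool_pos: [578.2, 179.1, 137.7]
tcp_rot: [-179.9, -0.2, 1.2]
ft_force: [2.7, 0.9, 6.6]
finger_gap: 17.1
grip_force: 25.3
time: 34.48
tool_pos: [578.2, 177.8, 137.7]
tcp_rot: [-179.9, -0.2, 1.2]
ft_force: [1.9, 1.3, 6.7]
finger_gap: 17.1
grip_force: 25.3
time: 34.65
tool_pos: [578.0, 176.7, 137.6]
tcp_rot: [-179.9, -0.2, 1.3]
ft_force: [0.6, 3.5, 7.4]
finger_gap: 16.9
grip_force: 25.4
```

```bash
python3 -m handwheel '[[-1,0,0.1,0,0,0,0],[-1,0,0,0,0,0,0]]';python3 -m handwheel '[[-1,0,0.1,0,0,0,0],[-1,0,0,0,0,0,0]]'
```

```text
time: 34.82
tool_pos: [578.0, 176.7, 137.6]
tcp_rot: [-179.8, -0.2, 1.3]
ft_force: [0.8, 7.9, 6.9]
finger_gap: 17.2
grip_force: 25.3
time: 34.98
tool_pos: [578.0, 176.6, 137.7]
tcp_rot: [-179.7, -0.2, 1.3]
ft_force: [2.0, 11.1, 5.3]
finger_gap: 17.3
grip_force: 25.4
```

```bash
python3 -m handwheel '[[-1,0,-0.15,0,0,0,0],[0,0,0,0,0,0,0],[0,0,0,0,0,0,0],[0,0,0,0,0,0,0],[0,0,0,-1.5,0,0,0],[0,0,0,-2.5,0,0,0],[0,0,0,-3,0,0,0],[0,0,0,0,0,0,0],[0,0,0,0,0,0,0]]'; python3 - <<'E'
from h import *
p=snapshot("top");q=snapshot("side");
for c in(p,q):
  for d in place_of(c,"bar_eye")[:2]+place_of(c,"bar_knob")[:2]+place_of(c,"pail")[:1]: print(round(d["conf"],2),np.round(d["location"],1))
st();plan(487.0,-96,185,0)
E
```

```text
time: 35.73
tool_pos: [578.5, 175.1, 208.4]
tcp_rot: [-180.0, -0.2, 1.2]
ft_force: [-0.5, 0.6, -0.9]
finger_gap: 42.9
grip_force: 0.0
0.6 [ 5.644e+02  6.730e+01 -4.000e-01]
0.96 [628.6 175.6 110.5]
0.96 [575.  175.1 132.3]
0.7 [562.   65.6  -1.8]
t36.1 [576.7 174.8 205. ] [1.7998e+02 1.0000e-01 1.1500e+00] F [-0.1  0.2 -0.5] gap 42.7 grip 0.0 j [ 12.   9.  88.  -0.  83. 101.]
n=9 row: dx=-1.031 dy=2.998 dz=0.222 rz=0.0022  | j6 end ~79
```

```bash
python3 -m handwheel '[[0,-1.03,3,0.2,0,0,0.0022],[0,-1.03,3,0.2,0,0,0.0022],[0,-1.03,3,0.2,0,0,0.0022],[0,-1.03,3,0.2,0,0,0.0022],[0,-1.03,3,0.2,0,0,0.0022],[0,-1.03,3,0.2,0,0,0.0022],[0,-1.03,3,0.2,0,0,0.0022],[0,-1.03,3,0.2,0,0,0.0022],[0,-1.03,3,0.2,0,0,0.0022],[0,0,0,0,0,0,0],[0,0,0,0,0,0,0],[0,0,0,0,0,0,0]]'; python3 - <<'E'
from h import *
p=snapshot("wrist");cv2.imwrite("pics/w10.png",p["image"][:,:,::-1])
for d in place_of(p,"lock_pin"): print(round(d["conf"],2),np.round(d["location"],1),proj(p,d["location"]))
for d in trace(p,"lock_pin"):
  v,u=np.nonzero(d["pixels"]);print(round(d["conf"],2),u.min(),u.max(),v.min(),v.max())
g=p["image"].astype(int).min(2)
# bright white knob top
m=(g>150);n,l,s,c=cv2.connectedComponentsWithStats(m.astype(np.uint8))
e=proj(p,np.array([487.4,-96.2,83.]));print("pred",e)
for i in range(1,n):
  if s[i,4]>60 and np.hypot(*(c[i]-e))<40: print(s[i],c[i],at_z(p,c[i],83))
st();plan(487.4,-96.2,77.5,0)
E
```

```text
time: 37.13
tool_pos: [487.6, -95.9, 188.0]
tcp_rot: [-180.0, 0.0, -0.0]
ft_force: [0.5, -0.1, 0.5]
finger_gap: 42.8
grip_force: 0.0
0.76 [487.6 -97.8  54.6] [276.91924496 195.57121722]
0.91 261 289 187 221
pred [274.62359313 207.38628954]
[262 195  25  25 300] [275.89666667 204.27      ] [489.60904065 -97.06387026  83.        ]
t37.3 [487.9 -95.  188. ] [-1.7999e+02 -0.0000e+00  1.1000e-01] F [-0.1  0.9 -0.3] gap 42.6 grip 0.0 j [-17.  -7. 106.   0.  81.  73.]
n=4 row: dx=-0.014 dy=0.029 dz=2.764 rz=0.0005  | j6 end ~79
```

```bash
python3 -m handwheel '[[0,0.12,0.22,2.8,0,0,0],[0,0,0,2.8,0,0,0],[0,0,0,2.8,0,0,0],[0,0,0,2.1,0,0,0],[0,0,0,0.4,0,0,0],[0,0,0,0,0,0,0],[0,0,0,0,0,0,0],[-1,0,0,0,0,0,0],[-1,0,0,0,0,0,0],[-1,0,0,0,0,0,0],[-1,0,0,0,0,0,0],[-1,0,0,0,0,0,0]]' 50; python3 -m handwheel '[[-1,0,0,0,0,0,0],[-1,0,0,0,0,0,0]]'; python3 -m handwheel '[[-1,0,0,-1,0,0,0],[-1,0,0,-2.5,0,0,0],[-1,0,0,-3.5,0,0,0],[-1,0,0,-3.5,0,0,0],[-1,0,0,-3.5,0,0,0],[-1,0,0,-2,0,0,0],[-1,0,0,0,0,0,0],[-1,0,0,0,0,0,0],[-1,0,0,0,0,0,0]]'; python3 h.py 630.5 177 240 0
```

```text
time: 38.28
tool_pos: [490.5, -97.2, 81.5]
tcp_rot: [-179.9, -0.2, 0.0]
ft_force: [-1.0, 7.3, 7.5]
finger_gap: 18.3
grip_force: 48.5
time: 38.45
tool_pos: [490.5, -97.2, 81.5]
tcp_rot: [-179.9, -0.2, 0.0]
ft_force: [-0.5, 8.3, 7.2]
finger_gap: 18.1
grip_force: 48.5
time: 39.2
tool_pos: [488.7, -98.2, 238.9]
tcp_rot: [180.0, -0.0, 0.0]
ft_force: [-0.4, 0.8, -1.3]
finger_gap: 17.7
grip_force: 48.9
t39.2 [488.7 -98.2 238.9] [ 1.8e+02 -1.0e-02  2.0e-02] F [-0.4  0.8 -1.3] gap 17.7 grip 48.9 j [-17.  -8. 102.  -0.  86.  73.]
n=10 row: dx=1.419 dy=-2.752 dz=-0.011 rz=0.0000  | j6 end ~106
```

```bash
python3 -m handwheel '[[-1,1.42,-2.75,0,0,0,0],[-1,1.42,-2.75,0,0,0,0],[-1,1.42,-2.75,0,0,0,0],[-1,1.42,-2.75,0,0,0,0],[-1,1.42,-2.75,0,0,0,0],[-1,1.42,-2.75,0,0,0,0],[-1,1.42,-2.75,0,0,0,0],[-1,1.42,-2.75,0,0,0,0],[-1,1.42,-2.75,0,0,0,0],[-1,1.42,-2.75,0,0,0,0],[-1,0,0,0,0,0,0],[-1,0,0,0,0,0,0]]' >/dev/null; python3 h.py 630 177 200 0; python3 -m handwheel '[[-1,0,0,2,0,0,0],[-1,0,0,2,0,0,0],[-1,0,0,0,0,0,0],[-1,0,0,0,0,0,0],[-1,0,0,0,0,0,0],[-1,0,0,0,0,0,0]]'; python3 look.py pics/w11.png
```

```text
t40.2 [629.8 178.1 235.9] [1.7995e+02 2.6000e-01 1.6000e-01] F [-0.2 -0.6 -1.1] gap 18.2 grip 49.0 j [ 11.  16.  76.   0.  87. 101.]
n=2 row: dx=0.011 dy=0.057 dz=1.796 rz=0.0014  | j6 end ~106
time: 40.7
tool_pos: [631.3, 176.4, 200.7]
tcp_rot: [-180.0, -0.1, -0.0]
ft_force: [-0.1, -0.6, 0.2]
finger_gap: 18.0
grip_force: 49.0
t40.7 [631.3 176.4 200.7] [-1.7998e+02 -1.2000e-01 -1.0000e-02] F [-0.1 -0.6  0.2] gap 18.0 grip 49.0 j [ 11.  17.  79.  -0.  84. 101.]
```

View pics/w11.png

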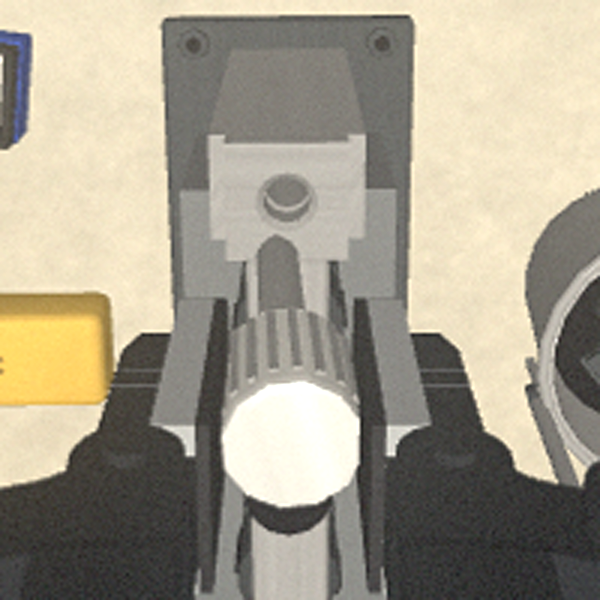

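```bash
sed -e 's/,63)-T/,113)-T/' -e 's/-86)-T/-73)-T/' meas.py > meas2.py; python3 meas2.py 287 198 279 237 291 444 1.5
```

```text
sock [ -0.12188762  -1.00493767 -87.86886424] foot far [ -2.56821205   0.52860548 -71.5       ] top [-3.50711582 -1.74792152  1.5       ]
```

```bash
python3 - <<'E'
from h import *
p=np.load("last.npy",allow_pickle=True).item();K=p["intrinsics"];print(K[0][0],K[0][2],K[1][2])
R=np.array(p["R"]);C=-R.T@p["t"];print("C",C,np.round(R,4).tolist());st()
f=lambda x,y:[180+(x+.5)/3-.5,150+(y+.5)/3-.5]
for z in(0,1.5,4,7):
  a=at_z(p,f(222,444),C[2]-127+z);b=at_z(p,f(360,444),C[2]-127+z);c=at_z(p,f(291,380),C[2]-127+z);d=at_z(p,f(291,508),C[2]-127+z)
  print(z,"diam",abs(a-b)[1],abs(c-d)[0],"ctr-C",(a+b+c+d)[:2]/4-C[:2])
for z in(-71.5,-68):print(at_z(p,f(279,237),C[2]-127+z)-C)
print(at_z(p,f(287,198),113)-C)
E
```

```text
358.99981330272277 276.3462004395299 201.4554268913611
C [705.25214737 174.96299987 327.2618404 ] [[-0.0004, -1.0, 0.0002], [-0.9575, 0.0004, 0.2885], [-0.2885, -0.0001, -0.9575]]
t40.8 [631.4 176.6 200.9] [-1.7997e+02 -1.4000e-01 -0.0000e+00] F [-0.4 -0.4 -0.7] gap 17.9 grip 49.0 j [ 11.  17.  79.  -0.  84. 101.]
0 diam 18.469582259936914 19.434214510604306 ctr-C [-78.70868221  -0.13036689]
1.5 diam 18.251437587575452 19.204676543943606 ctr-C [-77.7790521   -0.12882712]
4 diam 17.887863133639712 18.822113266175734 ctr-C [-76.22966859  -0.12626084]
7 diam 17.45157378891679 18.363037332854333 ctr-C [-74.37040838  -0.12318131]
[ -76.60940983    2.15496849 -198.5       ]
[ -75.25861419    2.11697156 -195.        ]
[ -73.92880964    0.61483532 -214.2618404 ]
```

```bash
python3 -m handwheel '[[-1,0.29,-0.06,0.3,-0.03,-0.04,0],[-1,0,0,0.4,0,0,0],[-1,0,0,0.4,0,0,0],[-1,0,0,0,0,0,0],[-1,0,0,0,0,0,0]]'; python3 - <<'E'
from h import *
st();p=snapshot("wrist");np.save("last.npy",p,allow_pickle=True)
im=p["image"][180:320,220:340,::-1]
cv2.imwrite("pics/w12.png",cv2.convertScaleAbs(cv2.resize(im,None,fx=4,fy=4,interpolation=cv2.INTER_CUBIC),alpha=1.6))
E
```

```text
time: 41.17
tool_pos: [633.0, 177.1, 187.9]
tcp_rot: [178.3, 2.3, -0.0]
ft_force: [-0.5, -0.3, -0.7]
finger_gap: 18.3
grip_force: 49.1
t41.2 [633.  177.1 187.9] [ 1.783e+02  2.290e+00 -1.000e-02] F [-0.5 -0.3 -0.7] gap 18.3 grip 49.1 j [ 12.  21.  76.  -1.  86. 102.]
```

View pics/w12.png

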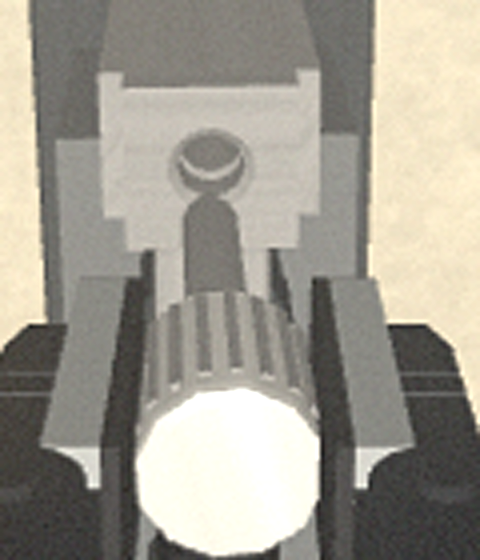

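```bash
python3 - <<'E'
from h import *
p=np.load("last.npy",allow_pickle=True).item();T=np.array(sense()["tool_pos"]);print(T)
f=lambda x,y:[220+(x+.5)/4-.5,180+(y+.5)/4-.5]
print("eye",at_z(p,f(211,163),113),"bottom-hole",at_z(p,f(211,168),113));print("foot far",at_z(p,f(211,195),T[2]-71.5), "top",at_z(p,f(228,471),T[2]+1.5))
E
```

```text
[633.18949941 177.07454219 188.25170357]
eye [631.34504869 175.68783972 113.        ] bottom-hole [630.54147123 175.69011736 113.        ]
foot far [627.79579996 175.77187544 116.75170357] top [629.86343888 175.52741419 189.75170357]
```

```bash
python3 -m handwheel '[[-1,0.1,0,0,0,0,0],[-1,0.02,-0.015,0.5,0,0,0],[-1,0.02,-0.015,0.5,0,0,0],[-1,0.02,-0.015,0.5,0,0,0],[-1,0,0,0,0,0,0]]'; python3 h.py
```

```text
time: 41.63
tool_pos: [634.1, 177.0, 171.6]
tcp_rot: [178.3, 2.3, -0.0]
ft_force: [3.9, 0.5, -2.0]
finger_gap: 18.2
grip_force: 48.9
t41.6 [634.1 177.  171.6] [ 1.7827e+02  2.3200e+00 -2.0000e-02] F [ 3.9  0.5 -2. ] gap 18.2 grip 48.9 j [ 12.  21.  77.  -1.  84. 102.]
```

```bash
python3 -m handwheel '[[-1,0.07,-0.015,0.4,0,0,0],[-1,0.016,-0.012,0.4,0,0,0],[-1,0.016,-0.012,0.4,0,0,0],[-1,0,0,0,0,0,0]]'; python3 -m handwheel '[[-1,0.016,-0.012,0.4,0,0,0],[-1,0.016,-0.012,0.4,0,0,0],[-1,0.016,-0.012,0.4,0,0,0],[-1,0,0,0,0,0,0]]'
```

```text
time: 41.97
tool_pos: [634.5, 177.1, 159.8]
tcp_rot: [178.3, 2.4, -0.0]
ft_force: [2.1, -0.6, -2.1]
finger_gap: 17.9
grip_force: 48.8
time: 42.3
tool_pos: [634.4, 177.1, 147.7]
tcp_rot: [178.3, 2.4, -0.0]
ft_force: [3.1, -0.2, -2.6]
finger_gap: 17.8
grip_force: 48.8
```

```bash
python3 -m handwheel '[[-1,0.01,-0.01,0.3,0,0,0],[-1,0.01,-0.01,0.3,0,0,0],[-1,0,0,0.1,0,0,0],[-1,0,0,0,0,0,0]]';python3 -m handwheel '[[-1,0,0,0.12,0,0,0],[-1,0,0,0.12,0,0,0],[-1,0,0,0,0,0,0]]'
```

```text
time: 42.63
tool_pos: [634.6, 177.1, 141.5]
tcp_rot: [178.3, 2.3, -0.0]
ft_force: [2.8, -1.4, -2.1]
finger_gap: 17.7
grip_force: 48.8
time: 42.88
tool_pos: [634.6, 177.1, 139.5]
tcp_rot: [178.3, 2.3, -0.0]
ft_force: [2.2, -0.4, 0.2]
finger_gap: 17.9
grip_force: 49.0
```

```bash
python3 -m handwheel '[[-1,0,0,0.12,0,0,0],[-1,0,0,0.1,0,0,0],[-1,0,0,0,0,0,0]]';python3 -m handwheel '[[-0.2,0,0,0,0,0,0],[-0.2,0,0,0,0,0,0],[-0.2,0,0,0,0,0,0],[-0.2,0,0,0,0,0,0],[-0.2,-0.03,0.02,-0.8,0,0,0],[-0.2,-0.06,0.04,-1.5,0,0,0],[-0.2,-0.12,0.09,-3,0.015,0.02,0],[-0.2,0,0,-3,0.015,0.02,0],[-0.2,0,0,-2,0,0,0],[-0.2,0,0,0,0,0,0],[-0.2,0,0,0,0,0,0]]'
python3 - <<'E'
from h import *
st()
for v in("side","top"):
  p=snapshot(v);cv2.imwrite(f"pics/{v}_b.png",p["image"][:,:,::-1])
  for q in("lock_pin","pail","bail","hook_stand"):
    for d in place_of(p,q)[:2]: print(v,q,round(d["conf"],2),np.round(d["location"],1))
E
```

```text
time: 43.13
tool_pos: [634.9, 177.2, 139.1]
tcp_rot: [178.3, 2.2, -0.0]
ft_force: [-2.7, -1.2, 8.7]
finger_gap: 18.0
grip_force: 49.8
time: 44.05
tool_pos: [636.2, 177.8, 243.2]
tcp_rot: [-180.0, -0.2, 0.0]
ft_force: [-0.2, -0.2, -1.1]
finger_gap: 34.6
grip_force: 0.0
t44.0 [636.2 177.8 243.2] [-1.7995e+02 -2.4000e-01  2.0000e-02] F [-0.2 -0.2 -1.1] gap 34.6 grip 0.0 j [ 11.  17.  75.  -0.  88. 101.]
side lock_pin 0.62 [629.8 179.7 109.7]
side pail 0.69 [565.2  66.9  -2.3]
side pail 0.26 [468.1 -43.9   4.6]
side bail 0.74 [626.2 178.6 112. ]
side bail 0.58 [565.3  65.4 114.4]
side hook_stand 0.76 [680.7 -69.9  -1.2]
side hook_stand 0.37 [522.  174.3  61.9]
top lock_pin 0.69 [630.  284.8   2.4]
top pail 0.63 [566.5  67.6   1.1]
top pail 0.23 [595.1 174.3  62. ]
top bail 0.86 [564.7  67.3 119.2]
top hook_stand 0.9 [684.4 -65.   -2.4]
```

```bash
python3 h.py 600 75 290 90 15
```

```text
t44.5 [635.  177.6 239.8] [1.7999e+02 5.0000e-02 2.0000e-02] F [-0.6  0.3  0.1] gap 34.2 grip 0.0 j [ 11.  17.  75.   0.  88. 101.]
n=15 row: dx=-0.701 dy=0.391 dz=-0.335 rz=-0.1047  | j6 end ~7
```

```bash
python3 -m handwheel '[[0,-0.7,0.39,-0.335,0,0,-0.1047],[0,-0.7,0.39,-0.335,0,0,-0.1047],[0,-0.7,0.39,-0.335,0,0,-0.1047],[0,-0.7,0.39,-0.335,0,0,-0.1047],[0,-0.7,0.39,-0.335,0,0,-0.1047],[0,-0.7,0.39,-0.335,0,0,-0.1047],[0,-0.7,0.39,-0.335,0,0,-0.1047],[0,-0.7,0.39,-0.335,0,0,-0.1047]]' >/dev/null; python3 -m handwheel '[[0,-0.7,0.39,-0.335,0,0,-0.1047],[0,-0.7,0.39,-0.335,0,0,-0.1047],[0,-0.7,0.39,-0.335,0,0,-0.1047],[0,-0.7,0.39,-0.335,0,0,-0.1047],[0,-0.7,0.39,-0.335,0,0,-0.1047],[0,-0.7,0.39,-0.335,0,0,-0.1047],[0,-0.7,0.39,-0.335,0,0,-0.1047],[0,0,0,0,0,0,0],[0,0,0,0,0,0,0],[0,0,0,0,0,0,0]]'; python3 - <<'E'
from h import *
st();p=snapshot("wrist");np.save("last.npy",p,allow_pickle=True)
cv2.imwrite("pics/w13.png",p["image"][:,:,::-1])
for q in("pail","bail","hook_stand"):
  for d in place_of(p,q)[:2]: print(q,round(d["conf"],2),np.round(d["location"],1))
  for d in trace(p,q)[:2]:
    v,u=np.nonzero(d["pixels"]);print("  tr",round(d["conf"],2),u.min(),u.max(),v.min(),v.max())
hsv=cv2.cvtColor(p["image"],cv2.COLOR_RGB2HSV)
m=((hsv[...,0]>8)&(hsv[...,0]<20)&(hsv[...,1]>110)&(hsv[...,2]>100)).astype(np.uint8)
n,l,s,c=cv2.connectedComponentsWithStats(m)
for i in range(1,n):
  if s[i,4]>60:
    v,u=np.nonzero(l==i);r=cv2.minAreaRect(np.c_[u,v].astype(np.float32));print(s[i],c[i],r)
    b=cv2.boxPoints(r);e=sorted([(np.hypot(*(b[k]-b[(k+1)%4])),k) for k in range(4)])
    A,B=[at_z(p,(b[k]+b[(k+1)%4])/2,113) for _,k in e[:2]];print("  grip ends",np.round(A,1),np.round(B,1),"centre",np.round((A+B)/2,1))
E
```

```text
time: 46.05
tool_pos: [600.0, 75.5, 290.4]
tcp_rot: [-180.0, -0.0, 89.8]
ft_force: [0.5, -0.3, -0.7]
finger_gap: 42.6
grip_force: 0.0
t46.0 [600.   75.5 290.4] [-1.7998e+02 -1.0000e-02  8.9800e+01] F [ 0.5 -0.3 -0.7] gap 42.6 grip 0.0 j [ 2.  7. 81.  0. 92.  3.]
pail 0.94 [562.3  64.9   1. ]
pail 0.58 [594.6 173.   62.4]
  tr 0.71 201 282 135 233
  tr 0.32 10 332 37 76
bail 0.57 [563.9  63.2 111.2]
  tr 0.66 200 283 135 233
hook_stand 0.91 [ 6.814e+02 -6.520e+01 -3.000e-01]
  tr 0.94 307 431 231 419
  tr 0.6 206 238 0 5
[ 108  211  110  106 7026] [152.8861372  259.00113863] ((157.37246704101562, 269.1082458496094), (105.97451782226562, 99.72057342529297), 9.865806579589844)
  grip ends [441.   -0.5 113. ] [536.6 -19.9 113. ] centre [488.8 -10.2 113. ]
```

```bash
python3 - <<'E'
import cv2,numpy as np
im=cv2.imread("pics/w13.png")
a=cv2.resize(im[120:270,180:480],None,fx=2.66,fy=2.66,interpolation=cv2.INTER_CUBIC)  # scale 2.66
b=cv2.resize(im[270:340,180:480],None,fx=2.66,fy=2.66,interpolation=cv2.INTER_CUBIC)
cv2.imwrite("pics/w13c.png",cv2.convertScaleAbs(np.vstack([a,b]),alpha=1.6))
E
```

```text
(no output)
```

View pics/w13c.png

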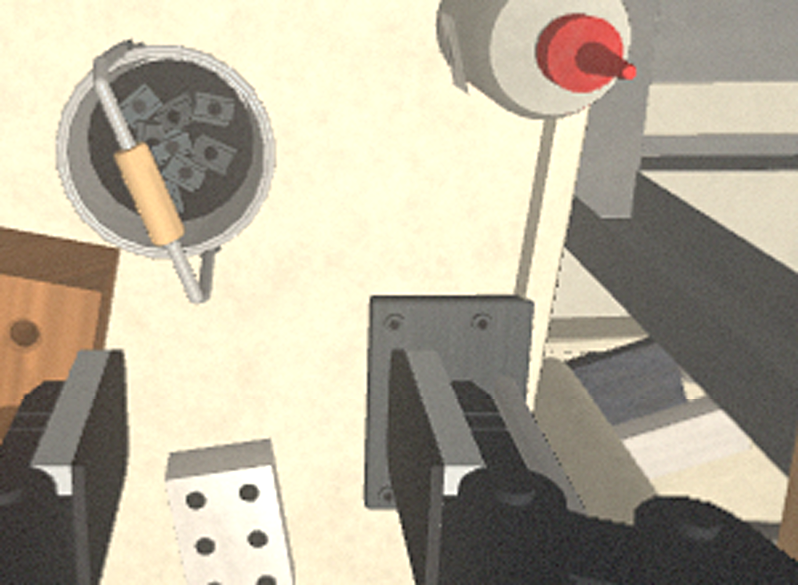

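```bash
python3 - <<'E'
from h import *
p=np.load("last.npy",allow_pickle=True).item()
f=lambda x,y:[180+(x+.5)/2.66-.5,120+(y+.5)/2.66-.5]
W=lambda x,y,z:at_z(p,f(x,y),z)[:2]
A,B=W(131,148,113),W(168,240,113);print("grip",A,B,(A+B)/2,np.linalg.norm(A-B),np.degrees(np.arctan2(*(A-B)[::-1])))
A,B=W(103,72,113),W(196,300,113);print("wire",A,B,(A+B)/2,np.linalg.norm(A-B),np.degrees(np.arctan2(*(A-B)[::-1])))
a,b,c=W(372,297,8),W(532,297,8),W(365,507,8);print("plate",a,b,c,np.degrees(np.arctan2(*(b-a)[::-1])),np.degrees(np.arctan2(*(a-c)[::-1]))-90)
C=-np.array(p["R"]).T@p["t"];print(C)
E
python3 h.py 563.5 65 200 114
```

```text
grip [559.08266441  79.47564197] [570.13899008  47.93236635] [564.61082725  63.70400416] 33.42484964906999 109.31622304989406
wire [551.24317759 104.17984304] [579.03509463  26.33003173] [565.13913611  65.25493738] 82.66186408583074 109.64626060310736
plate [652.49134489 -14.60595377] [725.81520522 -14.8425486 ] [ 652.46377779 -125.42683542] -0.18487621967079718 -0.014252536887596534
[600.31809646 148.18454427 416.76014112]
t46.4 [600.1  75.4 290.5] [-179.99   -0.     89.99] F [-0.3 -0.4  0.4] gap 42.5 grip 0.0 j [ 2.  7. 81.  0. 92.  2.]
n=4 row: dx=-0.115 dy=-0.950 dz=2.263 rz=-0.1047  | j6 end ~-17
```

```bash
python3 - <<'E'
from h import *
im=cv2.imread("pics/top0.png").astype(int).mean(2)
p=snapshot("top")
for r in(112,120,130,140,148,154,158,161):
    print(r,[int(v) for v in im[r,340:394]])
print([int(v) for v in im[98:116,366]])
for y in(-29,29): print([np.round(proj(p,np.array([684+x,-66.5+y,z])),1).tolist() for x,z in((21,190),(-22,190),(-50,190),(-60,203))])
np.save("topcam.npy",p,allow_pickle=True)
E
```

```text
112 [29, 29, 27, 32, 31, 28, 32, 33, 54, 76, 67, 43, 33, 34, 33, 34, 34, 34, 34, 34, 33, 34, 35, 34, 34, 34, 34, 33, 35, 33, 35, 34, 35, 34, 35, 35, 34, 35, 34, 35, 34, 44, 49, 44, 35, 35, 35, 31, 28, 32, 34, 37, 42, 41]
120 [21, 22, 21, 21, 22, 21, 22, 17, 61, 92, 85, 50, 34, 34, 35, 34, 35, 34, 34, 34, 34, 34, 34, 34, 34, 35, 35, 35, 58, 85, 88, 89, 89, 90, 91, 91, 91, 91, 92, 91, 47, 71, 97, 79, 46, 67, 105, 108, 107, 108, 109, 103, 71, 47]
130 [39, 38, 38, 38, 37, 35, 35, 41, 68, 89, 76, 46, 35, 34, 34, 34, 35, 33, 35, 35, 35, 35, 38, 40, 40, 40, 40, 40, 40, 40, 41, 40, 41, 41, 40, 40, 40, 37, 112, 116, 93, 72, 103, 79, 92, 114, 115, 116, 114, 114, 115, 118, 116, 116]
140 [40, 40, 40, 39, 39, 39, 39, 46, 71, 89, 75, 49, 39, 39, 40, 38, 39, 39, 39, 39, 38, 40, 40, 39, 40, 40, 38, 39, 40, 39, 39, 39, 39, 39, 38, 38, 39, 35, 110, 116, 97, 76, 107, 82, 88, 114, 116, 117, 115, 114, 114, 115, 114, 113]
148 [40, 40, 38, 40, 39, 39, 39, 48, 72, 86, 71, 48, 39, 39, 39, 39, 38, 39, 39, 39, 38, 39, 39, 39, 38, 40, 38, 40, 39, 39, 39, 40, 38, 39, 38, 38, 39, 48, 105, 115, 77, 73, 104, 85, 10
[... 292 characters left out ...]
 38, 39, 39, 39, 39, 40, 40, 40, 43, 41, 40, 40, 40, 40, 39, 39, 40, 40, 40, 40, 40, 40, 40, 40, 39, 40, 40, 39, 38, 38, 38, 38, 39, 38, 38, 49, 105, 116, 118, 114, 88, 66, 75, 106, 114, 116, 117, 116, 114, 113, 114, 116]
161 [117, 119, 119, 119, 119, 118, 116, 116, 115, 116, 117, 116, 114, 111, 112, 114, 114, 113, 112, 111, 112, 112, 112, 113, 112, 111, 107, 105, 105, 107, 103, 102, 103, 104, 106, 105, 103, 112, 116, 116, 116, 115, 114, 115, 115, 113, 113, 115, 115, 114, 115, 115, 115, 114]
[90, 92, 91, 91, 91, 94, 99, 102, 99, 93, 99, 96, 68, 30, 34, 35, 35, 33]
[[379.9, 112.9], [379.8, 137.0], [379.7, 152.8], [381.2, 157.2]]
[[346.9, 112.1], [346.7, 136.2], [346.5, 152.0], [347.4, 156.4]]
```

```bash
python3 h.py 565 65 190 109.5 4;  python3 -m handwheel '[[0,-0.1,-0.9,2.5,0,0,-0.085],[0,-0.1,-0.9,2.5,0,0,-0.085],[0,-0.1,-0.9,2.5,0,0,-0.085],[0,-0.1,-0.9,2.5,0,0,-0.085],[0,0,0,0,0,0,0],[0,0,0,0,0,0,0],[0,0,0,0,0,0,0]]'; python3 - <<'E'
from h import *
st();plan(565,65,112,109.5)
p=snapshot("wrist")
for q in("pail","bail"):
  for d in place_of(p,q)[:2]: print(q,round(d["conf"],2),np.round(d["location"],1))
E
```

```text
t46.5 [600.1  75.3 290.6] [-179.99   -0.     90.  ] F [-0.2 -0.6 -0. ] gap 42.9 grip 0.0 j [ 2.  7. 81.  0. 92.  2.]
n=4 row: dx=-0.145 dy=-0.907 dz=2.515 rz=-0.0851  | j6 end ~-13
time: 47.03
tool_pos: [566.3, 66.8, 192.6]
tcp_rot: [179.9, 0.0, 109.3]
ft_force: [-0.0, 0.2, 1.3]
finger_gap: 42.7
grip_force: 0.0
t47.0 [566.3  66.8 192.6] [1.7987e+02 4.0000e-02 1.0932e+02] F [-0.   0.2  1.3] gap 42.7 grip 0.0 j [  2.   5.  94.   0.  81. -18.]
n=3 row: dx=-0.042 dy=-0.061 dz=2.685 rz=-0.0011  | j6 end ~-13
pail 0.96 [565.4  64.3   2. ]
bail 0.67 [562.7  65.5 112.2]
```

```bash
python3 -m handwheel '[[0,-0.1,-0.1,2.6,0,0,0],[0,0,0,2.6,0,0,0],[0,0,0,2.2,0,0,0],[0,0,0,0.6,0,0,0],[0,0,0,0,0,0,0],[-1,0,0,0,0,0,0],[-1,0,0,0,0,0,0],[-1,0,0,0,0,0,0],[-1,0,0,0,0,0,0],[-1,0,0,0,0,0,0],[-1,0,0,0,0,0,0]]' 70; python3 -m handwheel '[[-1,0,0,0,0,0,0],[-1,0,0,-1,0,0,0],[-1,0,0,-2,0,0,0],[-1,0,0,-2.5,0,0,0],[-1,0,0,-2.5,0,0,0],[-1,0,0,-2.5,0,0,0],[-1,0,0,-1.5,0,0,0],[-1,0,0,0,0,0,0],[-1,0,0,0,0,0,0],[-1,0,0,0,0,0,0]]'; python3 h.py 600 -70 230 90
```

```text
time: 48.1
tool_pos: [566.0, 65.5, 113.1]
tcp_rot: [179.8, 0.1, 109.5]
ft_force: [-1.8, 1.5, 6.6]
finger_gap: 9.7
grip_force: 68.2
time: 48.93
tool_pos: [563.8, 65.3, 229.4]
tcp_rot: [-179.9, -0.0, 109.5]
ft_force: [0.5, -0.8, -3.8]
finger_gap: 9.4
grip_force: 68.6
t48.9 [563.8  65.3 229.4] [-1.7990e+02 -3.0000e-02  1.0949e+02] F [ 0.5 -0.8 -3.8] gap 9.4 grip 68.6 j [  1.   3.  92.  -0.  85. -18.]
n=5 row: dx=-2.810 dy=0.161 dz=-0.012 rz=0.0680  | j6 end ~-7
```

```bash
python3 h.py 600 -70 232 90 8; python3 -m handwheel '[[-1,-1.0,0.1,0,0,0,0.0425],[-1,-1.9,0.1,0,0,0,0.0425],[-1,-1.9,0.1,0,0,0,0.0425],[-1,-1.9,0.1,0,0,0,0.0425],[-1,-1.9,0.1,0,0,0,0.0425],[-1,-1.9,0.1,0,0,0,0.0425],[-1,-1.9,0.1,0,0,0,0.0425],[-1,-1.0,0.1,0,0,0,0.0425],[-1,0,0,0,0,0,0],[-1,0,0,0,0,0,0],[-1,0,0,0,0,0,0]]'; python3 h.py 662 -70 232 90
```

```text
t48.9 [563.8  65.3 229.4] [-1.7990e+02 -3.0000e-02  1.0949e+02] F [ 0.5 -0.8 -3.8] gap 9.4 grip 68.6 j [  1.   3.  92.  -0.  85. -18.]
n=8 row: dx=-1.755 dy=0.123 dz=-0.033 rz=0.0425  | j6 end ~-7
time: 49.85
tool_pos: [597.0, -63.4, 229.3]
tcp_rot: [-179.9, -0.1, 90.1]
ft_force: [0.3, -0.5, -2.9]
finger_gap: 9.1
grip_force: 68.5
t49.9 [597.  -63.4 229.3] [-1.7987e+02 -5.0000e-02  9.0090e+01] F [ 0.3 -0.5 -2.9] gap 9.1 grip 68.5 j [-11.   8.  86.   0.  85. -11.]
n=2 row: dx=-0.336 dy=3.248 dz=-0.135 rz=0.0008  | j6 end ~-6
```

```bash
python3 -m handwheel '[[-1,-0.33,1.2,-0.1,0,0,0],[-1,-0.33,2.0,-0.1,0,0,0],[-1,0,2.0,0,0,0,0],[-1,0,1.3,0,0,0,0],[-1,0,0,0,0,0,0],[-1,0,0,0,0,0,0],[-1,0,0,0,0,0,0],[-1,0,0,0,0,0,0]]'; python3 - <<'E'
from h import *
st();p=snapshot("side");cv2.imwrite("pics/side_c.png",p["image"][:,:,::-1])
for q in("pail","bail","hook_stand"):
  for d in place_of(p,q)[:2]: print(q,round(d["conf"],2),np.round(d["location"],1))
p=snapshot("wrist");cv2.imwrite("pics/w14.png",p["image"][:,:,::-1])
for x in(-60,-22,10):
  for y in(-29,29): print(x,y,proj(p,np.array([684+x,-70+y,203 if x<-50 else 190.])))
plan(662,-70,198,90)
E
```

```text
time: 50.52
tool_pos: [662.0, -70.2, 232.5]
tcp_rot: [-180.0, -0.0, 90.1]
ft_force: [0.7, 0.0, -2.6]
finger_gap: 9.9
grip_force: 68.6
t50.5 [662.  -70.2 232.5] [-1.7996e+02 -1.0000e-02  9.0050e+01] F [ 0.7  0.  -2.6] gap 9.9 grip 68.6 j [-10.  18.  75.   0.  87. -11.]
pail 0.91 [659.6 -68.9 120.4]
hook_stand 0.72 [682.3 -72.5   1.4]
-60 -29 [199.00550444 304.07885767]
-60 29 [191.00898535 191.68755646]
-22 -29 [275.40529304 290.18642636]
-22 29 [275.31200756 184.57614282]
10 -29 [335.47898493 290.19204985]
10 29 [341.16091921 184.55556312]
n=2 row: dx=0.038 dy=-0.024 dz=1.745 rz=0.0000  | j6 end ~-6
```

```bash
python3 - <<'E'
import cv2
im=cv2.imread("pics/w14.png").astype(int).mean(2)
for c in(205,225,240,310,330):print(c,[int(v) for v in im[160:212,c]])
E
```

```text
205 [164, 166, 166, 167, 166, 164, 164, 164, 166, 166, 164, 167, 166, 163, 165, 165, 165, 163, 167, 168, 120, 93, 102, 103, 110, 111, 112, 112, 117, 115, 115, 115, 110, 103, 108, 165, 151, 115, 113, 120, 129, 134, 138, 142, 143, 146, 146, 146, 143, 143, 138, 134]
225 [171, 171, 170, 167, 166, 167, 166, 169, 170, 172, 171, 173, 176, 133, 105, 128, 137, 145, 148, 94, 115, 126, 131, 136, 144, 152, 144, 140, 140, 132, 121, 95, 94, 70, 53, 55, 56, 53, 54, 55, 55, 54, 53, 53, 53, 55, 54, 51, 56, 51, 55, 54]
240 [171, 170, 170, 168, 123, 119, 135, 148, 147, 137, 125, 147, 145, 140, 116, 143, 47, 57, 60, 102, 114, 127, 130, 140, 147, 153, 145, 143, 139, 131, 119, 47, 52, 56, 55, 52, 53, 53, 53, 51, 51, 50, 55, 48, 50, 49, 49, 49, 52, 48, 51, 50]
310 [84, 77, 81, 78, 116, 132, 144, 159, 137, 125, 149, 149, 131, 122, 163, 56, 51, 50, 59, 103, 116, 123, 131, 137, 151, 158, 149, 137, 134, 127, 96, 51, 54, 51, 53, 49, 51, 69, 77, 77, 77, 62, 72, 77, 75, 74, 76, 76, 78, 78, 77, 78]
330 [80, 79, 76, 78, 77, 81, 80, 80, 78, 78, 78, 81, 78, 77, 79, 76, 79, 118, 101, 100, 116, 123, 130, 137, 154, 161, 150, 139, 135, 124, 102, 74, 74, 77, 78, 78, 75, 80, 78, 80, 78, 76, 79, 70, 65, 68, 62, 54, 59, 54, 55, 53]
```

```bash
python3 -m handwheel '[[-1,0,0,1.2,0,0,0],[-1,0,0,1.2,0,0,0],[-1,0,0,0.8,0,0,0],[-1,0,0,0.3,0,0,0],[-1,0,0,0,0,0,0]]'; python3 -m handwheel '[[-1,0,0,0.15,0,0,0],[-1,0,0,0.15,0,0,0],[-1,0,0,0,0,0,0],[-1,0,0,0,0,0,0]]'
```

```text
time: 51.18
tool_pos: [661.5, -70.6, 195.0]
tcp_rot: [-179.8, -0.0, 90.0]
ft_force: [-0.3, 0.4, -3.0]
finger_gap: 9.3
grip_force: 68.5
time: 51.52
tool_pos: [663.0, -70.8, 195.2]
tcp_rot: [180.0, 0.0, 90.0]
ft_force: [-0.3, 0.7, -2.9]
finger_gap: 9.9
grip_force: 68.5
```

```bash
for i in 1 2; do python3 -m handwheel '[[-1,0,0,0.12,0,0,0],[-1,0,0,0,0,0,0],[-1,0,0,0,0,0,0]]'; done
```

```text
time: 51.77
tool_pos: [662.8, -70.8, 193.6]
tcp_rot: [180.0, 0.0, 90.0]
ft_force: [0.5, 0.1, -2.9]
finger_gap: 9.7
grip_force: 68.5
time: 52.02
tool_pos: [662.8, -70.8, 192.4]
tcp_rot: [180.0, -0.0, 90.0]
ft_force: [0.8, 0.2, -2.3]
finger_gap: 9.7
grip_force: 68.5
```

```bash
for i in 1 2; do python3 -m handwheel '[[-1,0,0,0.1,0,0,0],[-1,0,0,0,0,0,0],[-1,0,0,0,0,0,0]]'; done
```

```text
time: 52.27
tool_pos: [663.0, -70.8, 192.0]
tcp_rot: [180.0, 0.0, 90.0]
ft_force: [-2.5, -0.3, 4.3]
finger_gap: 9.3
grip_force: 69.2
time: 52.52
tool_pos: [663.0, -70.8, 191.8]
tcp_rot: [179.9, 0.0, 90.0]
ft_force: [-3.7, 0.9, 8.1]
finger_gap: 9.6
grip_force: 69.9
```

```bash
python3 -m handwheel '[[-1,0,0,-0.1,0,0,0],[-0.45,0,0,0,0,0,0],[-0.45,0,0,0,0,0,0],[-0.45,0,0,0,0,0,0],[-0.45,0,0,-0.4,0,0,0],[-0.45,0,0,-0.8,0,0,0],[-0.45,0,0,-1.5,0,0,0],[-0.45,0,0,-2.5,0,0,0],[-0.45,0,0,-2.5,0,0,0],[-0.45,0,0,0,0,0,0],[-0.45,0,0,0,0,0,0]]'; python3 -m handwheel '[[0,0,-3,-1,0,0,0],[0,0,-3,-1,0,0,0],[0,0,-3,-1,0,0,0],[0,0,-3,-1,0,0,0],[0,0,-3,0,0,0,0],[0,0,-3,0,0,0,0],[0,0,0,0,0,0,0],[0,0,0,0,0,0,0],[0,0,0,0,0,0,0],[0,0,0,0,0,0,0]]'; python3 - <<'E'
from h import *
st()
for k in range(2):
 for n in("side","top"):
  p=snapshot(n);cv2.imwrite(f"pics/{n}_end.png",p["image"][:,:,::-1])
  for q in("pail","bail","lock_pin","bar_eye","bar_knob","big_1","small_1"):
   for d in place_of(p,q)[:2]:
    if d["conf"]>.4: print(n,q,round(d["conf"],2),np.round(d["location"],1))
E
```

```text
time: 53.43
tool_pos: [664.2, -71.0, 272.0]
tcp_rot: [179.7, 0.1, 90.0]
ft_force: [-0.2, -0.8, -0.6]
finger_gap: 23.7
grip_force: 0.0
time: 54.27
tool_pos: [483.4, -70.8, 308.1]
tcp_rot: [-180.0, -0.0, 90.0]
ft_force: [0.5, -0.4, -0.7]
finger_gap: 42.6
grip_force: 0.0
t54.3 [483.4 -70.8 308.1] [-1.800e+02 -1.000e-02  9.001e+01] F [ 0.5 -0.4 -0.7] gap 42.6 grip 0.0 j [-14. -11.  97.   0.  94. -14.]
side pail 0.58 [667.4 -64.9  77.7]
side bail 0.9 [669.4 -65.9 192. ]
side lock_pin 0.59 [631.6 176.9 113.2]
side bar_eye 0.91 [625.9 177.9 114. ]
side bar_eye 0.75 [ 5.886e+02 -1.348e+02  4.000e-01]
side bar_knob 0.8 [573.  178.3 132.2]
side big_1 0.59 [ 589.8 -133.3   -3.3]
side big_1 0.57 [520.1 179.4  59.4]
side small_1 0.53 [562.5 176.2  62.3]
top pail 0.96 [667.1 -67.9  76.8]
top bail 0.61 [668.6 -63.6 196.5]
top lock_pin 0.41 [628.4 177.9 115.2]
top bar_eye 0.88 [631.9 179.4 112.7]
top big_1 0.57 [523.7 174.6  63.9]
side pail 0.6 [670.1 -68.4  78.5]
side bail 0.67 [668.  -68.6 190.8]
side lock_pin 0.64 [630.1 177.4 112.7]
side lock_pin 0.64 [523.6 175.6  61.4]
side bar_eye 0.94 [627.  179.3 113.9]
side bar_eye 0.44 [449.8 176.3  60.8]
side bar_knob 0.9 [575.  176.4 132.9]
side big_1 0.65 [596.2 176.7  60.6]
side big_1 0.62 [546.7 283.2   3.8]
side small_1 0.65 [561.1 177.9  62.6]
top pail 0.71 [669.1 -68.7  78.1]
top bail 0.85 [671.9 -63.2 195.4]
top bail 0.63 [521.6 175.7   0. ]
top lock_pin 0.45 [629.2 179.2 114.7]
top bar_eye 0.9 [630.5 179.9 113. ]
top bar_knob 0.83 [578.6 176.4 129.7]
top big_1 0.48 [521.7 175.6  63.2]
top small_1 0.47 [ 5.847e+02 -1.286e+02 -5.000e-01]
```

```bash
for i in 1 2; do python3 -m handwheel '[[0,0,0,0,0,0,0],[0,0,0,0,0,0,0],[0,0,0,0,0,0,0],[0,0,0,0,0,0,0],[0,0,0,0,0,0,0],[0,0,0,0,0,0,0],[0,0,0,0,0,0,0],[0,0,0,0,0,0,0],[0,0,0,0,0,0,0],[0,0,0,0,0,0,0],[0,0,0,0,0,0,0],[0,0,0,0,0,0,0]]' | head -1; done
python3 - <<'E'
from h import *
M=[]
for k in range(5):
  p=snapshot("side")
  D=trace(p,"pail")
  if D: M.append(D[0]["pixels"]); print(k,mask_c(M[-1]),[np.round(d["location"],0).tolist() for d in place_of(p,"pail")[:1]+place_of(p,"bail")[:1]])
E
python3 -m handwheel '[[0,0,0,0,0,0,0],[0,0,0,0,0,0,0],[0,0,0,0,0,0,0],[0,0,0,0,0,0,0]]' | head -1
python3 - <<'E'
from h import *
p=snapshot("side");q=snapshot("top")
print([ (n,np.round(d["location"],0).tolist()) for n in("pail","bail") for s in(p,q) for d in place_of(s,n)[:1]])
E
```

```text
time: 56.87
time: 57.87
0 (array([354. , 226.5]), 2206) [[669.0, -69.0, 78.0], [671.0, -69.0, 194.0]]
1 (array([354., 227.]), 2219) [[668.0, -69.0, 78.0], [670.0, -66.0, 194.0]]
2 (array([354., 227.]), 2167) [[670.0, -70.0, 79.0], [670.0, -68.0, 194.0]]
3 (array([353.5, 226.5]), 2096) [[669.0, -69.0, 78.0], [669.0, -68.0, 193.0]]
4 (array([353.5, 227. ]), 2298) [[672.0, -71.0, 78.0], [669.0, -67.0, 194.0]]
time: 59.2
[('pail', [669.0, -67.0, 79.0]), ('pail', [669.0, -67.0, 78.0]), ('bail', [668.0, -70.0, 196.0]), ('bail', [669.0, -65.0, 196.0])]
```

```bash
python3 -c "
from bench import hand_in
print(hand_in())"
```

```text
the job is handed in; nothing more can be done
None
```

The job is handed in with no result shown: all three chucks on the block (two big, one small) are home in sockets 5, 3 and 4, the keeper bar is shut and pinned, and the pail hangs still on the double hook.

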